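Gauge the weld gap on the magnetic chuck

ROBOT

A 7-joint arm with a two-finger parallel gripper is mounted at the origin on the work surface. World frame = base frame: x ahead of the robot, y to its left, z up, the work surface at z = 0. Lengths are in m, angles in rad, forces in N, time in s.
With the tool pointing down it reaches from about 0.4 to 0.85 m from the base axis. Payload 10.4 kg.
Tool frame: the origin (TCP) lies on the centre line of the jaws, within the pads' length; the fingertips stand 22 mm ahead of it and the grasp point (between the pads) lies 3 mm ahead of it (env.nose_length is the distance from the TCP to the fingertips, in m); z points along the fingers, y is the direction in which the jaws open and shut (so a half turn about z gives the same grasp; the last joint's range is limited). The gripper opens to 87 mm and grips with 3 to 60 N. Pads are 19 mm wide; open, the fingers measure 117 mm over their backs; the gripper's body (75 mm by 190 mm) begins 51 mm behind the grasp point.
Start: joints at [-1.245, 0.332, -0.065, 1.46, 0.022, 1.35, -0.088], TCP at [0.214, 0.587, 0.245] pointing down, gripper open.
Joint ranges: [-2.6, 2.6], [-0.5, 2.12], [-1.47, 1.34], [0.16, 2.42], [-1.27, 4.41], [0.06, 2.06], [-2.6, 2.6]. Speed limits (rad/s): [2.22, 2.22, 2.79, 2.79, 3.14, 3.14, 3.14].

INTERFACE

Orientations are given as [roll, pitch, yaw] about the fixed x, y, z axes, in that order (R = Rz(yaw) Ry(pitch) Rx(roll)).
In Python, from plant import sensors, capture, env gives the robot as it stands.
- The arm moves only by the tool move_arm, never from a script. Its argument "series" is a list that holds one entry, the list of rows, each a list of 7 numbers: the opening, from 0 (shut) to 1 (fully open), then the shift along the tool's x, y, z in m, then the turn, a rotation vector about the tool's x, y, z in degrees. A call has 1 to 10 rows; each row is the pose to reach, as a shift and turn from the pose commanded when the call began, along the tool's axes at that moment; what a row does not reach only later rows make up. A row lasts 1/10 s, in which the tool goes at most 50 mm and 8.59 degrees, less where a joint would pass 70% of its speed; a pose out of reach is approached as far as the arm can. A call with a gripper value outside its range is refused whole. The fingers move at their own pace and stop on an object; the grip force is fixed at half the most. Time passes only in rows, so rows that repeat a pose let the fingers close. It gives the time, the measured TCP pose, the force and the opening at its end, in the units of the state.
- sensors.read_state(): the state, without advancing time (a new reading comes with each control period).
- capture(name): name is "side" or "top" or "wrist"; returns a dict with "pixels" (384x512x3 uint8, blue, green, red), "mtx" (3x3 intrinsics, pixels), "k1" (the pictures are not rectified: a ray, as slopes to the right and down, at radius r is drawn at 1 + k1 r^2 times it, then the intrinsics apply), "extrinsics" (4x4, takes a point from world to camera coordinates). Camera axes: x right, y down, z forward; pixel columns grow to the right and rows downward; lengths in m; the calibration is good to about 2 mm. A picture is of the moment at which its call begins. There is no depth.
- env.finish_job(): hands the job in, once; it reports no verdict.
The state is a dict: "time": time; "joint_pos": joint angles; "dq": joint speeds; "tau": joint torques, N m; "tool_pos": TCP position; "ee_rot": TCP orientation; "force": force on the tool from outside, world axes, zero at the start; "wrist_torque": the same for the moment, N m; "gripper_width": finger opening in m.
Only numpy, scipy, OpenCV 4.12 (cv2) and the standard library are available. Lean on these libraries where they do the work, as an engineer would, in place of code of your own. Each camera call takes 0.05 s, during which the arm holds its last target. There are 200 camera calls.

TASK

Get the two steel plates on the magnetic chuck ready for welding: put every heading tip that lies about on them into the wooden tray and throw the chuck's lever fully over to switch the magnet on. Then take the gap gauge from its fork, let its tip down into the gap between the plates at the end by the red button and draw it slowly (about 3 cm a second) down in the gap all the way to the end by the blue button, never lifting it out on the way. Finally hang the gauge upright in its fork again and throw the lever fully back to off, with the tips still in the tray and everything else on the bench left alone.

Things in the scene. Friction and masses are not known exactly. Their poses are not given: they have to be found in the camera images.
- work: Fixed magnetic chuck (grey slab 200 x 300 x 14 mm) with two steel plates on it, 12 mm thick (together 180 x 220 mm, top 26 mm above the bench). A stepped gap 12 mm wide and 12 mm deep runs between them, floor 14 mm above the bench. Origin: centre of the underside, on the bench; x across the gap, away from the robot at yaw 0; y along the gap; z up. Stands at yaw -0.2 to 0.2.
- seam_0 (a point): Point 0 of 7 (0 to 6 in order) on the centre line of the gap, at the height of the plates' top; work frame (-30, 95, 26) mm. 15 mm inside the +y end of the gap, which is open at both ends.
- seam_1 (a point): Point 1 of 7 (0 to 6 in order) on the centre line of the gap, at the height of the plates' top; work frame (-30, 50, 26) mm. 
- seam_2 (a point): Point 2 of 7 (0 to 6 in order) on the centre line of the gap, at the height of the plates' top; work frame (-30, 0, 26) mm. First corner.
- seam_3 (a point): Point 3 of 7 (0 to 6 in order) on the centre line of the gap, at the height of the plates' top; work frame (0, 0, 26) mm. Middle of the cross leg, along x.
- seam_4 (a point): Point 4 of 7 (0 to 6 in order) on the centre line of the gap, at the height of the plates' top; work frame (30, 0, 26) mm. Second corner.
- seam_5 (a point): Point 5 of 7 (0 to 6 in order) on the centre line of the gap, at the height of the plates' top; work frame (30, -50, 26) mm. 
- seam_6 (a point): Point 6 of 7 (0 to 6 in order) on the centre line of the gap, at the height of the plates' top; work frame (30, -95, 26) mm. 15 mm inside the -y end of the gap.
- mark_red: Fixed red button magnet, 24 mm across, 18 mm tall, on the chuck 35 mm beyond seam_0 or seam_6: the gauge starts at this end. Origin: centre of its underside.
- mark_blue: Fixed blue button magnet, the same size, beyond the other end of the gap: the gauge finishes there. Origin: centre of its underside.
- lever (a joint): Chuck lever's hinge, rad; its axis is along the work's x, through the work's (124, 0, 20) mm, over a blue block 16 mm tall (44 x 50 mm): 0 to 0.15 at the start = off (leaning 0.8 rad from upright to the work's -y side), 0.8 = upright, 1.6 = on, against its stop (leaning to +y). Stiff enough to stay where it is left; moved by about 1.5 N at the ball.
- lever_ball (a point): centre of the yellow ball (24 mm across) on the lever's end, 70 mm from the pivot; lever rod 12 mm thick.
- tip0: Loose steel heading tip, 102 mm long along its x with a 22 x 22 mm square shank (60 mm of it, centred on the origin within 7 mm), a round head at +x and a thin brass bayonet stub at -x; 0.15 to 0.3 kg. May be absent. Origin: centre of its underside, z up. It starts on the plates.
- tip1: Loose steel heading tip, 102 mm long along its x with a 22 x 22 mm square shank (60 mm of it, centred on the origin within 7 mm), a round head at +x and a thin brass bayonet stub at -x; 0.15 to 0.3 kg. May be absent. Origin: centre of its underside, z up. It starts on the plates.
- tip2: Loose steel heading tip, 102 mm long along its x with a 22 x 22 mm square shank (60 mm of it, centred on the origin within 7 mm), a round head at +x and a thin brass bayonet stub at -x; 0.15 to 0.3 kg. May be absent. Origin: centre of its underside, z up. It starts on the plates.
- tip3: Loose steel heading tip, 102 mm long along its x with a 22 x 22 mm square shank (60 mm of it, centred on the origin within 7 mm), a round head at +x and a thin brass bayonet stub at -x; 0.15 to 0.3 kg. May be absent. Origin: centre of its underside, z up. It starts on the plates.
- tray: Fixed open wooden tray, 220 x 220 mm outside, 45 mm tall, walls and floor 6 mm. Origin: centre of its underside. It stands to the left or the right of the work, the fork on the other side.
- fork: Fixed stand with a fork for the gauge: two steel prongs along its x, 85 mm long, 14 mm wide, 26 mm apart, tops 90 mm above the bench, open towards -x (the robot, at yaw 0), a post behind them at x = +50 mm (no taller than the prongs). Origin: on the bench straight below the middle of the slot where the gauge hangs, the underside of its disc on the prongs.
- gauge: Loose gap gauge, 176 mm long, 0.16 kg, z from its tip up to its handle. Origin: the very end of the tip. Tip 6 mm thick (to z = 22 mm), rod 10 mm, brass disc 56 mm across with its underside at z = 70 mm and top at 78 mm, square ash handle 26 x 26 mm (sides along x and y) from z = 78 to 170 mm, to be gripped. It starts upright, disc on the fork's prongs.
- bottle: Amber glass bottle, 64 mm across, 170 mm tall; leave alone. Origin: centre of its underside.
- scoop: Copper scoop, 68 mm across, with a handle; leave alone. Origin: centre of the cup's underside.
- flux: Jar, 68 mm across, 75 mm tall; leave alone. Origin: centre of its underside.
- hammer: Hammer lying on the bench; leave alone.
- brush: Brush lying on the bench; leave alone.
Not all that is in view belongs to the job. Leave any green or pink look-alike of the tip0 alone.

How it is judged:
On the way, in this order (a step that is already met when the one before it is completed fails the run):
1. every heading tip lies in the tray and the chuck lever is thrown fully on (x of tip0 in the frame of tray between -0.1 and 0.1 m and y of tip0 in the frame of tray between -0.1 and 0.1 m and z of tip0 in the frame of tray between -0.005 and 0.042 m and linear speed of each of tip0, tip1, tip2, tip3 below 0.05 m/s and x of tip1 in the frame of tray between -0.1 and 0.1 m and y of tip1 in the frame of tray between -0.1 and 0.1 m and z of tip1 in the frame of tray between -0.005 and 0.042 m and x of tip2 in the frame of tray between -0.1 and 0.1 m and y of tip2 in the frame of tray between -0.1 and 0.1 m and z of tip2 in the frame of tray between -0.005 and 0.042 m and x of tip3 in the frame of tray between -0.1 and 0.1 m and y of tip3 in the frame of tray between -0.1 and 0.1 m and z of tip3 in the frame of tray between -0.005 and 0.042 m and value of joint lever above 1.35 rad), for 0.3 s.
2. chuck on, gauge tip down in the gap at the end by the red button (z of gauge in the frame of work between 0.008 and 0.024 m and value of joint lever above 1.3 rad and ((horizontal distance between mark_red and seam_0 below 0.07 m and horizontal distance between gauge and seam_0 below 0.012 m) or (horizontal distance between mark_red and seam_6 below 0.07 m and horizontal distance between gauge and seam_6 below 0.012 m))), for 0.1 s.
3. chuck on, gauge tip down in the gap half way along the first leg (z of gauge in the frame of work between 0.008 and 0.024 m and value of joint lever above 1.3 rad and ((horizontal distance between mark_red and seam_0 below 0.07 m and horizontal distance between gauge and seam_1 below 0.012 m) or (horizontal distance between mark_red and seam_6 below 0.07 m and horizontal distance between gauge and seam_5 below 0.012 m))), for 0.1 s.
4. chuck on, gauge tip down in the gap at the first corner (z of gauge in the frame of work between 0.008 and 0.024 m and value of joint lever above 1.3 rad and ((horizontal distance between mark_red and seam_0 below 0.07 m and horizontal distance between gauge and seam_2 below 0.012 m) or (horizontal distance between mark_red and seam_6 below 0.07 m and horizontal distance between gauge and seam_4 below 0.012 m))), for 0.1 s.
5. chuck on, gauge tip down in the gap at the middle of the cross leg (z of gauge in the frame of work between 0.008 and 0.024 m and value of joint lever above 1.3 rad and ((horizontal distance between mark_red and seam_0 below 0.07 m and horizontal distance between gauge and seam_3 below 0.012 m) or (horizontal distance between mark_red and seam_6 below 0.07 m and horizontal distance between gauge and seam_3 below 0.012 m))), for 0.1 s.
6. chuck on, gauge tip down in the gap at the second corner (z of gauge in the frame of work between 0.008 and 0.024 m and value of joint lever above 1.3 rad and ((horizontal distance between mark_red and seam_0 below 0.07 m and horizontal distance between gauge and seam_4 below 0.012 m) or (horizontal distance between mark_red and seam_6 below 0.07 m and horizontal distance between gauge and seam_2 below 0.012 m))), for 0.1 s.
7. chuck on, gauge tip down in the gap half way along the last leg (z of gauge in the frame of work between 0.008 and 0.024 m and value of joint lever above 1.3 rad and ((horizontal distance between mark_red and seam_0 below 0.07 m and horizontal distance between gauge and seam_5 below 0.012 m) or (horizontal distance between mark_red and seam_6 below 0.07 m and horizontal distance between gauge and seam_1 below 0.012 m))), for 0.1 s.
8. chuck on, gauge tip down in the gap at the end by the blue button (z of gauge in the frame of work between 0.008 and 0.024 m and value of joint lever above 1.3 rad and ((horizontal distance between mark_red and seam_0 below 0.07 m and horizontal distance between gauge and seam_6 below 0.012 m) or (horizontal distance between mark_red and seam_6 below 0.07 m and horizontal distance between gauge and seam_0 below 0.012 m))), for 0.1 s.
At the end, for the whole second after the job is handed in: Every heading tip present lies at rest inside the tray; the lever is within 0.3 rad of off; the gauge hangs released and still, disc on the prongs (height within 6 mm), upright within 0.12 rad, within 22 mm of the fork's seat (x of tip0 in the frame of tray between -0.1 and 0.1 m and y of tip0 in the frame of tray between -0.1 and 0.1 m and z of tip0 in the frame of tray between -0.005 and 0.042 m and linear speed of each of tip0, tip1, tip2, tip3 below 0.05 m/s and x of tip1 in the frame of tray between -0.1 and 0.1 m and y of tip1 in the frame of tray between -0.1 and 0.1 m and z of tip1 in the frame of tray between -0.005 and 0.042 m and x of tip2 in the frame of tray between -0.1 and 0.1 m and y of tip2 in the frame of tray between -0.1 and 0.1 m and z of tip2 in the frame of tray between -0.005 and 0.042 m and x of tip3 in the frame of tray between -0.1 and 0.1 m and y of tip3 in the frame of tray between -0.1 and 0.1 m and z of tip3 in the frame of tray between -0.005 and 0.042 m and value of joint lever below 0.3 rad and horizontal distance between gauge and fork below 0.022 m and z of gauge in the frame of fork between 0.014 and 0.027 m and angle between gauge's own z axis and vertical below 0.12 rad and linear speed of gauge below 0.03 m/s); the robot touches nothing.
It fails at once if the gauge moves faster than 0.1 m/s with its tip in the gap (x of gauge in the frame of work between -0.045 and 0.045 m and y of gauge in the frame of work between -0.11 and 0.11 m and z of gauge in the frame of work below 0.024 m and linear speed of gauge above 0.1 m/s).
It fails at once if the gauge's tip is out of the gap on the way: above or on the plates, less than 25 mm over them, more than 20 mm from both ends of the seam (x of gauge in the frame of work between -0.07 and 0.07 m and y of gauge in the frame of work between -0.072 and 0.072 m and z of gauge in the frame of work between 0.0255 and 0.05 m).
It fails at once if a bystander is moved by more than 50 mm (distance of any of bottle, scoop, flux, hammer, brush from where it was at the start of the episode above 0.05 m).
It fails at once if the bottle or the jar is tipped over (angle between any of bottle, flux's own z axis and vertical above 0.6 rad).
Of tip0, tip1, tip2, tip3 only 2 to 4 are there at a start; the rules pass over those that are not, and their reading is None.
At some moment in a run one of tip0, tip1, tip2, tip3 may be knocked a few centimetres aside while the robot is not near it.
It also fails if it takes over 210 s, if anything falls off the work surface, if the arm or the gripper's body presses on something with over 40 N, if the wrist force passes 120 N, or if a joint passes its speed limit or range.

## Working session

There is one attempt and no reset: what is moved stays moved. The work goes in short steps, Python scripts to look and compute and a tool call to move; the robot and the scene stay as the last step left them, time stands still between calls to the robot, and variables do not carry over. Pictures are saved under pics/ and viewed, about 12 in all and at most 16, crops included, and the job is handed in when it is done.

Besides the shell and the picture viewer there is one more tool, called after "Emit:" by a JSON object that holds its "api" and its "payload", one argument or row to a line. move_arm: Moves the arm, as the interface text tells. Its arguments: {"type":"object","properties":{"series":{"type":"array"}},"required":["series"]}

```bash
ls; mkdir -p pics; cat > h.py <<'E'
import numpy as np, cv2
from plant import sensors, capture, env
from scipy.spatial.transform import Rotation as R
def ray(c,u,v):
    K=c["mtx"]; d=np.array([(u-K[0][2])/K[0][0],(v-K[1][2])/K[1][1]]); s=d.copy()
    for _ in range(30): s=d/(1+c["k1"]*(s@s))
    E=np.array(c["extrinsics"]); r=E[:3,:3].T@np.array([s[0],s[1],1.]); o=-E[:3,:3].T@E[:3,3]
    return o,r
def onz(c,u,v,z):
    o,r=ray(c,u,v); return o+r*(z-o[2])/r[2]
def proj(c,p):
    E=np.array(c["extrinsics"]); q=E[:3,:3]@np.array(p)+E[:3,3]; s=q[:2]/q[2]; s=s*(1+c["k1"]*(s@s)); K=np.array(c["mtx"])
    return K[0,0]*s[0]+K[0,2],K[1,1]*s[1]+K[1,2]
def cross(c1,p1,c2,p2):
    o1,r1=ray(c1,*p1);o2,r2=ray(c2,*p2)
    t=np.linalg.lstsq(np.c_[r1,-r2],o2-o1,rcond=None)[0]
    a,b=o1+r1*t[0],o2+r2*t[1]; return (a+b)/2,np.linalg.norm(a-b)
E
python3 - <<'E'
from h import *
s=sensors.read_state(); print({k:np.round(v,3) for k,v in s.items()})
for n in("top","side"):
    c=capture(n); cv2.imwrite(f"pics/{n}0.png",cv2.resize(np.asarray(c["pixels"]),(800,600)))
    np.save(f"pics/{n}0.npy",c,allow_pickle=True)
    E=np.array(c["extrinsics"]); print(n,-E[:3,:3].T@E[:3,3], c["k1"], np.array(c["mtx"]).tolist())
E
```

```text
pics
{'time': np.float64(0.0), 'joint_pos': array([-1.245,  0.333, -0.065,  1.461,  0.022,  1.35 , -0.089]), 'dq': array([-0.001,  0.   , -0.   , -0.   , -0.   , -0.   , -0.   ]), 'tau': array([-1.0000e-03, -6.2324e+01,  2.4000e-02, -3.8991e+01, -6.1000e-02,
        3.9000e-02,  0.0000e+00]), 'tool_pos': array([0.213, 0.587, 0.244]), 'ee_rot': array([-3.14 ,  0.   ,  2.793]), 'force': array([ 0.035, -0.749, -0.604]), 'wrist_torque': array([ 0.031, -0.033,  0.005]), 'gripper_width': np.float64(0.087)}
top [0.34285341 0.09930108 1.4724973 ] -0.09460803864927772 [[407.8474525483891, 0.0, 261.93267565312027], [0.0, 407.8474525483891, 193.309099490144], [0.0, 0.0, 1.0]]
side [ 0.05121526 -0.76960606  1.16576576] -0.06019695187700089 [[497.746872891306, 0.0, 254.20637905992217], [0.0, 497.746872891306, 192.08843152339435], [0.0, 0.0, 1.0]]
```

View pics/top0.png

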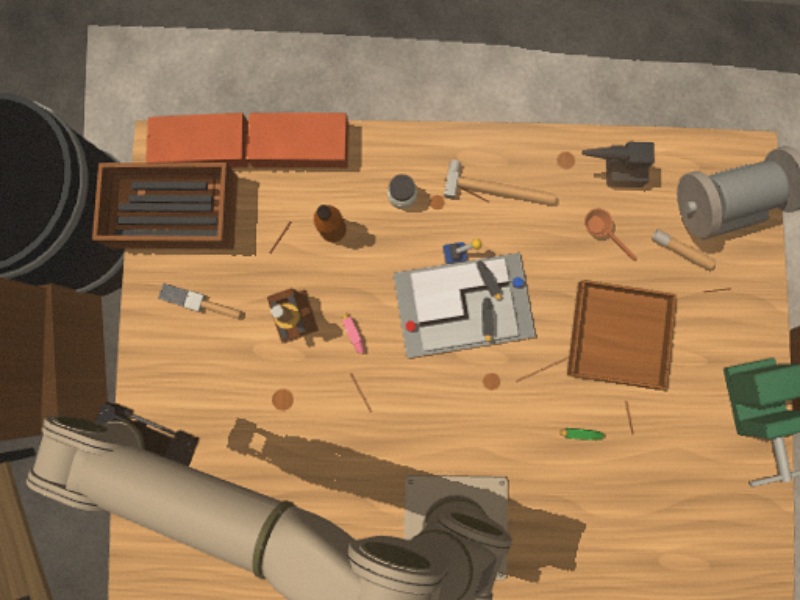

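View pics/side0.png

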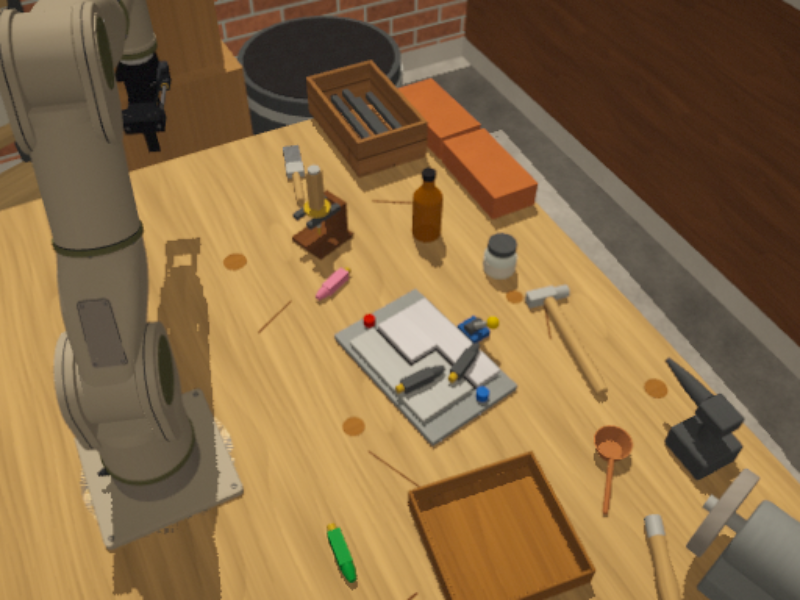

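The top view (800x600) shows red button at (411,326), blue at (519,283), two dark tips on the plates (about (488,280) and (489,320)), lever ball at (477,244), tray centre (622,335), gauge in fork at (285,315). The side view agrees. The pink and green look-alikes lie off the plates. So the gauge run goes from the +y end (red, seam_0) to seam_6.

```bash
cat > m.py <<'E'
from h import *
T=np.load("pics/top0.npy",allow_pickle=True).item();S=np.load("pics/side0.npy",allow_pickle=True).item()
def mask(c,lo,hi,roi):
    h=cv2.cvtColor(np.asarray(c["pixels"]),cv2.COLOR_BGR2HSV); m=cv2.inRange(h,lo,hi)
    x0,y0,x1,y1=roi; z=np.zeros_like(m); z[y0:y1,x0:x1]=m[y0:y1,x0:x1]; return z
def cen(m):
    n,l,st,ce=cv2.connectedComponentsWithStats(m); i=1+np.argmax(st[1:,4]); return ce[i],st[i,4]
f=.64
def roi(*a): return [int(x*f) for x in a]
P={}
for n,lo,hi,rt,rs in [("red",(0,150,90),(8,255,255),(395,310,430,345),(355,305,385,335)),("blue",(105,150,80),(125,255,255),(505,270,535,300),(470,380,500,410)),("ball",(22,150,90),(34,255,255),(465,235,490,255),(480,310,505,335)),("disc",(22,130,60),(34,255,255),(265,295,315,340),(295,190,340,225))]:
    a,na=cen(mask(T,lo,hi,roi(*rt)));b,nb=cen(mask(S,lo,hi,roi(*rs)))
    p,e=cross(T,a,S,b);print(n,a,na,b,nb,p.round(4),round(e,4)); P[n]=(a,b)
r=np.array(onz(T,*P["red"][0],.028));b=np.array(onz(T,*P["blue"][0],.028))
r2=np.array(onz(S,*P["red"][1],.026));b2=np.array(onz(S,*P["blue"][1],.026)); print(r,r2,b,b2)
for r_,b_ in((r,b),(r2,b2)):
    d=(r_-b_)[:2]; print("work",(r_+b_)[:2]/2,"len",np.hypot(*d),"yaw",np.arctan2(d[1],d[0])-np.arctan2(260,-60))
# tips
for c,ro in((T,(465,255,515,350)),(S,(390,335,485,400))):
    m=mask(c,(0,0,0),(180,255,95),roi(*ro)); cs,_=cv2.findContours(m,0,2)
    for k in cs:
        if cv2.contourArea(k)>40:
            (u,v),wh,an=cv2.minAreaRect(k); bx=cv2.boxPoints(((u,v),wh,an)); q=[onz(c,*x,.037)[:2].round(3).tolist() for x in bx]
            print("tip",u,v,wh,onz(c,u,v,.037).round(3),q)
for n,pts in (("tray",[(581,283),(676,296),(667,388),(569,374)]),): 
    q=np.array([onz(T,u*f,v*f,.045)[:2] for u,v in pts]);print(n,q.round(3).tolist(),q.mean(0))
E
python3 m.py
python3 - <<'E'
from h import *
c=np.load("pics/top0.npy",allow_pickle=True).item()["pixels"];s=np.load("pics/side0.npy",allow_pickle=True).item()["pixels"]
a=cv2.resize(c[150:240,155:355],(800,360),interpolation=2);b=cv2.resize(s[100:160,170:303],(532,240),interpolation=2)
o=np.zeros((600,800,3),np.uint8);o[:360]=a;o[360:,:532]=b;cv2.imwrite("pics/crop0.png",o)
E
```

```text
red [262.41935484 208.4516129 ] 31 [235.88461538 204.78846154] 52 [0.4528 0.1075 0.0198] 0.0004
blue [331.         180.17391304] 23 [308.17741935 251.72580645] 62 [ 0.5582 -0.1377  0.0205] 0.0013
ball [303.71428571 155.        ] 7 [314.86 205.72] 50 [ 0.6389 -0.0344  0.0667] 0.0017Traceback (most recent call last):
  File "m.py", line 12, in <module>
    a,na=cen(mask(T,lo,hi,roi(*rt)));b,nb=cen(mask(S,lo,hi,roi(*rs)))
         ~~~^^^^^^^^^^^^^^^^^^^^^^^^
  File "m.py", line 7, in cen
    n,l,st,ce=cv2.connectedComponentsWithStats(m); i=1+np.argmax(st[1:,4]); return ce[i],st[i,4]
                                                       ~~~~~~~~~^^^^^^^^^^
    return _wrapfunc(a, 'argmax', axis=axis, out=out, **kwds)
    return bound(*args, **kwds)
ValueError: attempt to get argmax of an empty sequence
```

View pics/crop0.png

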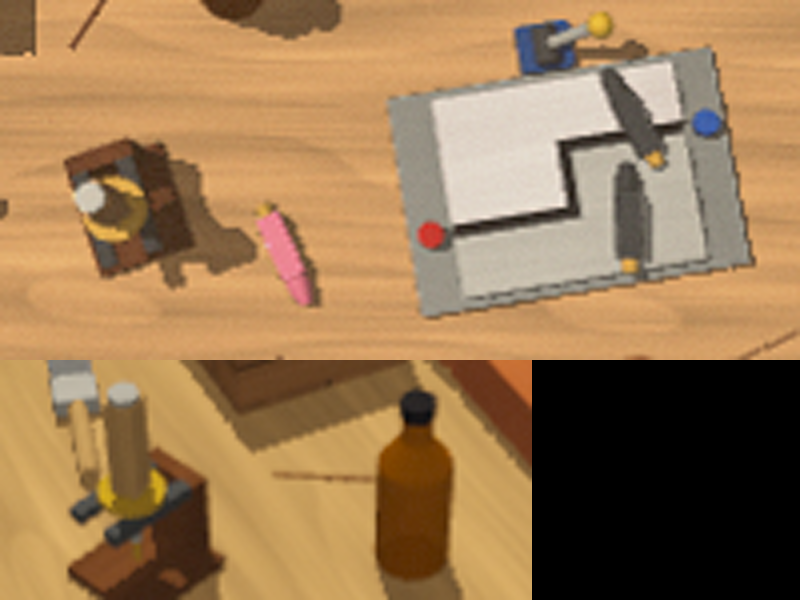

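The crop shows the cap of the gauge's handle at top-image (177,199) and side-image (201,107), the fork's prongs open towards lower-left in the side view, the stubs of both tips towards -x, and the lever leaning to -y.

```bash
sed -i 's/,("disc".*)\]:/]:/' m.py; cat >> m.py <<'E'
p=lambda x,y:(155+x/4-.4,150+y/4-.4); q=lambda x,y:(170+x/4-.4,100+(y-360)/4-.4)
print("cap",cross(T,p(88,197),S,q(124,388)),"disc",cross(T,p(117,210),S,q(132,492)), onz(S,*q(132,492),.098),onz(T,*p(117,210),.098))
print("prongs",[onz(S,*q(*a),.09).round(3) for a in((75,510),(109,533),(190,490))])
print("tray q",[onz(T,*x,.045) for x in ()])
E
python3 m.py
```

```text
red [262.41935484 208.4516129 ] 31 [235.88461538 204.78846154] 52 [0.4528 0.1075 0.0198] 0.0004
blue [331.         180.17391304] 23 [308.17741935 251.72580645] 62 [ 0.5582 -0.1377  0.0205] 0.0013
ball [303.71428571 155.        ] 7 [314.86 205.72] 50 [ 0.6389 -0.0344  0.0667] 0.0017
[0.4523432  0.10739805 0.028     ] [0.45038913 0.10283001 0.026     ] [ 0.55772433 -0.13672681  0.028     ] [ 0.55513878 -0.14051439  0.026     ]
work [ 0.50503376 -0.01466438] len 0.26589871898824663 yaw 0.18070688992492046
work [ 0.50276396 -0.01884219] len 0.26493203620900335 yaw 0.17968605956835715
tip 312.0 202.5 (23.0, 6.0) [ 0.476 -0.068  0.037] [[0.516, -0.057], [0.517, -0.078], [0.435, -0.078], [0.435, -0.057]]
tip 309.90472412109375 182.4084930419922 (23.847036361694336, 22.152982711791992) [ 0.547 -0.06   0.037] [[0.538, -0.003], [0.604, -0.047], [0.557, -0.117], [0.491, -0.073]]
tip 270.0000305175781 242.0 (9.838698387145996, 29.516096115112305) [ 0.472 -0.07   0.037] [[0.431, -0.058], [0.518, -0.051], [0.514, -0.083], [0.428, -0.089]]
tip 277.40802001953125 227.1887664794922 (58.97196578979492, 35.50667953491211) [ 0.516 -0.034  0.037] [[0.414, -0.034], [0.486, 0.073], [0.622, -0.034], [0.544, -0.134]]
tray [[0.554, -0.28], [0.528, -0.501], [0.319, -0.474], [0.348, -0.25]] [ 0.43729989 -0.3764161 ]
cap (array([0.46598303, 0.37851405, 0.19434406]), np.float64(0.0007662200882541416)) disc (array([0.46466964, 0.37598172, 0.09035129]), np.float64(0.0004110608108868182)) [0.4615345 0.3678959 0.098    ] [0.46418921 0.37438521 0.098     ]
prongs [array([0.415, 0.377, 0.09 ]), array([0.429, 0.34 , 0.09 ]), array([0.507, 0.358, 0.09 ])]
tray q []
```

Measured: work at about (0.504,-0.016) with yaw 0.18 (button distance 266 mm, expected 266.8). Gauge at about (0.466,0.377), tray centre (0.437,-0.376). Next, a hover over the work for a wrist picture.

```bash
cat >> h.py <<'E'
def go(x,y,z,yaw,rot=None):
    s=sensors.read_state(); p=np.array(s["tool_pos"]); Rc=R.from_euler("xyz",s["ee_rot"])
    t=Rc.inv().apply(np.array([x,y,z])-p); rt=R.from_euler("xyz",[np.pi,0,yaw]) if rot is None else rot
    d=(Rc.inv()*rt).as_rotvec(degrees=True)
    print("at",p.round(4),np.round(s["ee_rot"],3),"w",round(float(s["gripper_width"]),4),"F",np.round(s["force"],1),"t",round(float(s["time"]),2))
    print("shift",t.round(4),"turn",d.round(2),"rows",round(np.linalg.norm(t)/.05,1),round(np.linalg.norm(d)/8.59,1))
E
python3 -c "
from h import *
go(.45,-.03,.32,1.45)"
```

```text
at [0.2135 0.5871 0.2438] [-3.14   0.     2.793] w 0.0868 F [-1.  -0.3  0.9] t 0.1
shift [-0.4331 -0.4992 -0.0755] turn [-6.000e-02  5.000e-02  7.694e+01] rows 13.3 9.0
```

Emit:
{"api": "move_arm", "payload": {
  "series": [
    [[1, 0, 0, -0.05, 0, 0, 0], [1, -0.03, -0.03, -0.076, 0, 0, 8], [1, -0.433, -0.5, -0.076, 0, 0, 77], [1, -0.433, -0.5, -0.076, 0, 0, 77], [1, -0.433, -0.5, -0.076, 0, 0, 77], [1, -0.433, -0.5, -0.076, 0, 0, 77], [1, -0.433, -0.5, -0.076, 0, 0, 77], [1, -0.433, -0.5, -0.076, 0, 0, 77], [1, -0.433, -0.5, -0.076, 0, 0, 77], [1, -0.433, -0.5, -0.076, 0, 0, 77]]
  ]
}}

```text
time: 1.1
tool_pos: [0.3726, 0.1725, 0.3204]
ee_rot: [-3.141, -0.0, 1.447]
force: [1.1, 0.8, 0.7]
gripper_width: 0.0873
```

```bash
python3 -c "
from h import *
go(.45,-.03,.32,0.2)"
```

```text
at [0.3726 0.1725 0.3204] [-3.141 -0.     1.447] w 0.0873 F [1.1 0.8 0.7] t 1.1
shift [-0.1914  0.1018  0.0003] turn [-2.000e-02 -2.000e-02  7.145e+01] rows 4.3 8.3
```

Emit:
{"api": "move_arm", "payload": {
  "series": [
    [[1, -0.191, 0.102, 0, 0, 0, 71.5], [1, -0.191, 0.102, 0, 0, 0, 71.5], [1, -0.191, 0.102, 0, 0, 0, 71.5], [1, -0.191, 0.102, 0, 0, 0, 71.5], [1, -0.191, 0.102, 0, 0, 0, 71.5], [1, -0.191, 0.102, 0, 0, 0, 71.5], [1, -0.191, 0.102, 0, 0, 0, 71.5], [1, -0.191, 0.102, 0, 0, 0, 71.5], [1, -0.191, 0.102, 0, 0, 0, 71.5], [1, -0.191, 0.102, 0, 0, 0, 71.5]]
  ]
}}

```text
time: 2.1
tool_pos: [0.4511, -0.0272, 0.3203]
ee_rot: [-3.141, 0.0, 0.204]
force: [-0.8, 0.5, 0.2]
gripper_width: 0.0871
```

```bash
python3 - <<'E'
from h import *
c=capture("wrist");np.save("pics/w0.npy",c,allow_pickle=True);cv2.imwrite("pics/w0.png",cv2.resize(c["pixels"],(800,600)))
E=np.array(c["extrinsics"]);print(-E[:3,:3].T@E[:3,3],E[2,:3]);go(.45,-.03,.32,0.2)
E
```

```text
[ 0.52405297 -0.01323276  0.46013715] [-0.26432066 -0.05536583 -0.96284434]
at [ 0.4512 -0.0271  0.3203] [-3.142  0.     0.207] w 0.0873 F [0.6 0.4 0.6] t 2.15
shift [-0.0017  0.0026  0.0003] turn [-0.    0.02  0.38] rows 0.1 0.0
```

View pics/w0.png

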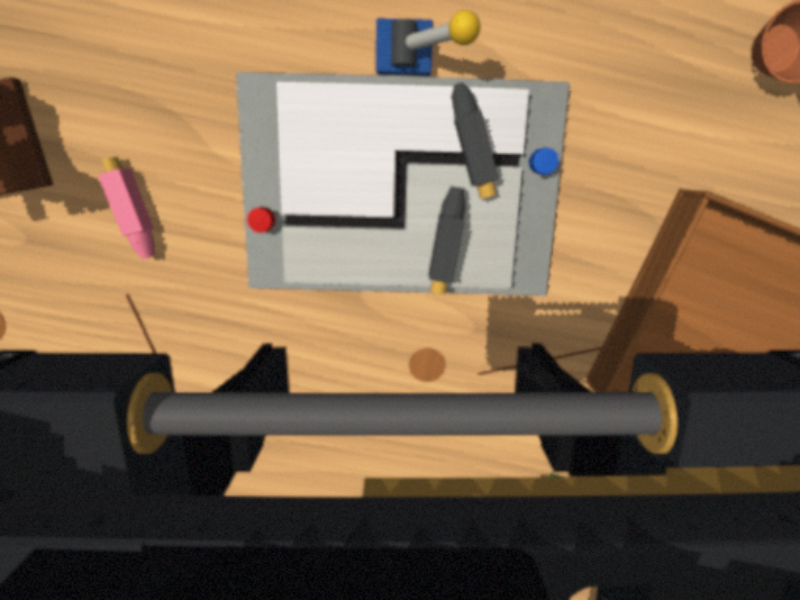

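The wrist view shows tip B from head (460,88) to stub (489,197), tip A from head (457,190) to stub (438,290), red at (261,220), blue at (545,161), ball at (464,27). The gap is visible from (285,221) through the corners (400,221) and (401,157) to (518,160).

```bash
cat > m2.py <<'E'
from h import *
import sys
def mk(c,lo,hi):return cv2.inRange(cv2.cvtColor(c["pixels"],cv2.COLOR_BGR2HSV),lo,hi)
def big(m,k=1):
    n,l,st,ce=cv2.connectedComponentsWithStats(m);return [ce[1+i] for i in np.argsort(-st[1:,4])[:k]]
if __name__=="__main__":
    W=np.load("pics/w0.npy",allow_pickle=True).item(); f=.64
    r=mk(W,(0,170,110),(6,255,255));r[:,:155]=0;r[200:]=0;r[:,180:]=0
    b=mk(W,(108,150,80),(125,255,255));b[:,:330]=0
    pr=big(r)[0];pb=big(b)[0];print(pr,pb)
    A=onz(W,*pr,.027);B=onz(W,*pb,.027);d=(A-B)[:2]
    print("work",((A+B)/2)[:2],np.hypot(*d),"yaw",np.arctan2(d[1],d[0])-np.arctan2(260,-60))
    w=((A+B)/2)[:2];y=np.arctan2(d[1],d[0])-np.arctan2(260,-60)
    for n,q in(("s0..",(285,221)),("c1",(400,221)),("c2",(401,157)),("s6",(518,160))):
        p=onz(W,q[0]*f,q[1]*f,.02)[:2]; print(n,p.round(4),"work frame",(R.from_euler("z",-y).as_matrix()[:2,:2]@(p-w)).round(4))
    for n,h,s in(("B",(460,84),(489,198)),("A",(457,188),(438,292))):
        H=onz(W,h[0]*f,h[1]*f,.037);S=onz(W,s[0]*f,s[1]*f,.037);v=(H-S)[:2]
        print(n,H.round(3),S.round(3),"len",np.hypot(*v),"yaw",np.arctan2(v[1],v[0]),"mid",(H+S)[:2]/2)
    g=mk(W,(0,0,0),(180,120,80));g[195:]=0;g[:50]=0
    n,l,st,ce=cv2.connectedComponentsWithStats(cv2.erode(g,np.ones((5,5))))
    for i in range(1,n):
        if st[i,4]>60:
            m=(l==i).astype(np.uint8);k=cv2.findContours(m,0,2)[0][0];rr=cv2.minAreaRect(k);print(np.round(rr[0],1),np.round(rr[1],1),rr[2],onz(W,*rr[0],.045).round(4))
E
python3 m2.py
```

```text
[166.09340659 140.31868132] [347.90350877 102.85526316]
work [ 0.50556017 -0.0153567 ] 0.26634952030102105 yaw 0.17686399926073237
s0.. [0.4553 0.085 ] work frame [-0.0318  0.1077]
c1 [ 0.4774 -0.0218] work frame [-0.0289 -0.0014]
c2 [ 0.5346 -0.0109] work frame [ 0.0293 -0.0007]
s6 [ 0.5541 -0.1166] work frame [ 0.03   -0.1082]
B [ 0.603 -0.048  0.037] [ 0.516 -0.096  0.037] len 0.09943529675348155 yaw 0.502071357328288 mid [ 0.55927164 -0.0717771 ]
A [ 0.518 -0.065  0.037] [ 0.421 -0.07   0.037] len 0.09741444279647453 yaw 0.05023871404511431 mid [ 0.46966249 -0.06788115]
[257.2 121.3] [ 57.8 138.8] 52.711891174316406 [ 0.5072 -0.0174  0.045 ]
[287. 150.] [10.6 53.6] 10.30484676361084 [ 0.4773 -0.0664  0.045 ]
```

```bash
python3 -c "
from h import *
go(.470,-.068,.11,.05);go(.470,-.068,.051,.05)"
```

```text
at [ 0.4512 -0.0271  0.3203] [-3.142  0.     0.207] w 0.0873 F [0.6 0.4 0.6] t 2.15
shift [0.0101 0.0439 0.2103] turn [-0.    0.02  8.97] rows 4.3 1.0
at [ 0.4512 -0.0271  0.3203] [-3.142  0.     0.207] w 0.0873 F [0.6 0.4 0.6] t 2.15
shift [0.0101 0.0439 0.2693] turn [-0.    0.02  8.97] rows 5.5 1.0
```

Emit:
{"api": "move_arm", "payload": {
  "series": [
    [[0.65, 0.01, 0.044, 0.05, 0, 0, 9], [0.65, 0.01, 0.044, 0.1, 0, 0, 9], [0.65, 0.01, 0.044, 0.15, 0, 0, 9], [0.65, 0.01, 0.044, 0.19, 0, 0, 9], [0.65, 0.01, 0.044, 0.21, 0, 0, 9], [0.65, 0.01, 0.044, 0.23, 0, 0, 9], [0.65, 0.01, 0.044, 0.25, 0, 0, 9], [0.65, 0.01, 0.044, 0.26, 0, 0, 9], [0.65, 0.01, 0.044, 0.269, 0, 0, 9], [0.65, 0.01, 0.044, 0.269, 0, 0, 9]]
  ]
}}

```text
time: 3.15
tool_pos: [0.4697, -0.0681, 0.051]
ee_rot: [3.142, 0.001, 0.049]
force: [-0.7, 0.3, 0.7]
gripper_width: 0.0561
```

Emit:
{"api": "move_arm", "payload": {
  "series": [
    [[0, 0, 0, 0, 0, 0, 0], [0, 0, 0, 0, 0, 0, 0], [0, 0, 0, 0, 0, 0, 0], [0, 0, 0, 0, 0, 0, 0], [0, 0, 0, 0, 0, 0, 0], [0, 0, 0, 0, 0, 0, 0], [0, 0, 0, -0.03, 0, 0, 0], [0, 0, 0, -0.06, 0, 0, 0], [0, 0, 0, -0.09, 0, 0, 0], [0, 0, 0, -0.09, 0, 0, 0]]
  ]
}}

```text
time: 4.15
tool_pos: [0.472, -0.0683, 0.1447]
ee_rot: [-3.141, -0.006, 0.048]
force: [0.8, 0.0, -2.1]
gripper_width: 0.0219
```

```bash
python3 -c "
from h import *
go(.437,-.33,.141,.0);go(.437,-.33,.036,.0)"
```

```text
at [ 0.472  -0.0683  0.1447] [-3.141 -0.006  0.048] w 0.0219 F [ 0.8  0.  -2.1] t 4.15
shift [-0.0475  0.2597  0.0033] turn [-0.05 -0.32  2.74] rows 5.3 0.3
at [ 0.472  -0.0683  0.1447] [-3.141 -0.006  0.048] w 0.0219 F [ 0.8  0.  -2.1] t 4.15
shift [-0.0481  0.2598  0.1083] turn [-0.05 -0.32  2.74] rows 5.7 0.3
```

Emit:
{"api": "move_arm", "payload": {
  "series": [
    [[0, -0.01, 0.045, 0, 0, 0, 3], [0, -0.02, 0.09, 0, 0, 0, 3], [0, -0.03, 0.135, 0, 0, 0, 3], [0, -0.04, 0.18, 0, 0, 0, 3], [0, -0.046, 0.225, 0, 0, 0, 3], [0, -0.046, 0.26, 0, 0, 0, 3], [0, -0.046, 0.26, 0.04, 0, 0, 3], [0, -0.046, 0.26, 0.08, 0, 0, 3], [0, -0.046, 0.26, 0.1, 0, 0, 3], [0, -0.046, 0.26, 0.105, 0, 0, 3]]
  ]
}}

```text
time: 5.15
tool_pos: [0.4344, -0.3289, 0.0331]
ee_rot: [-3.14, 0.006, -0.005]
force: [-0.4, -0.2, -1.7]
gripper_width: 0.0216
```

Emit:
{"api": "move_arm", "payload": {
  "series": [
    [[0, 0, 0, 0, 0, 0, 0], [0.55, 0, 0, 0, 0, 0, 0], [0.55, 0, 0, 0, 0, 0, 0], [0.55, 0, 0, 0, 0, 0, 0], [0.55, 0, 0, -0.03, 0, 0, 0], [0.55, 0, 0, -0.07, 0, 0, 0], [0.55, 0, 0, -0.12, 0, 0, 0], [0.55, 0, 0, -0.12, 0, 0, 0]]
  ]
}}

```text
time: 5.95
tool_pos: [0.4392, -0.3324, 0.1631]
ee_rot: [3.138, -0.01, -0.005]
force: [0.4, 0.3, -1.4]
gripper_width: 0.0478
```

```bash
python3 -c "
from h import *
go(.559,-.072,.155,.50);go(.559,-.072,.051,.50)"
```

```text
at [ 0.4392 -0.3324  0.1631] [ 3.138 -0.01  -0.005] w 0.0478 F [ 0.4  0.3 -1.4] t 5.95
shift [ 0.1184 -0.261   0.0083] turn [  0.35  -0.48 -28.93] rows 5.7 3.4
at [ 0.4392 -0.3324  0.1631] [ 3.138 -0.01  -0.005] w 0.0478 F [ 0.4  0.3 -1.4] t 5.95
shift [ 0.1175 -0.2614  0.1123] turn [  0.35  -0.48 -28.93] rows 6.2 3.4
```

Emit:
{"api": "move_arm", "payload": {
  "series": [
    [[0.65, 0.12, -0.262, 0.005, 0, 0, -29], [0.65, 0.12, -0.262, 0.005, 0, 0, -29], [0.65, 0.12, -0.262, 0.005, 0, 0, -29], [0.65, 0.12, -0.262, 0.005, 0, 0, -29], [0.65, 0.12, -0.262, 0.005, 0, 0, -29], [0.65, 0.12, -0.262, 0.005, 0, 0, -29], [0.65, 0.12, -0.262, 0.005, 0, 0, -29], [0.65, 0.12, -0.262, 0.005, 0, 0, -29]]
  ]
}}

```text
time: 6.75
tool_pos: [0.558, -0.0678, 0.1517]
ee_rot: [3.141, -0.0, 0.504]
force: [0.1, -0.8, -0.4]
gripper_width: 0.0561
```

```bash
python3 - <<'E'
from h import *
c=capture("wrist");np.save("pics/w1.npy",c,allow_pickle=True);cv2.imwrite("pics/w1.png",cv2.resize(c["pixels"],(640,480)))
go(.559,-.072,.051,.50)
E
```

```text
at [ 0.5576 -0.0693  0.1518] [ 3.141 -0.     0.502] w 0.0568 F [ 0.1 -0.8  0.5] t 6.8
shift [-1.000e-04  3.000e-03  1.008e-01] turn [ 0.03 -0.01  0.09] rows 2.0 0.0
```

View pics/w1.png

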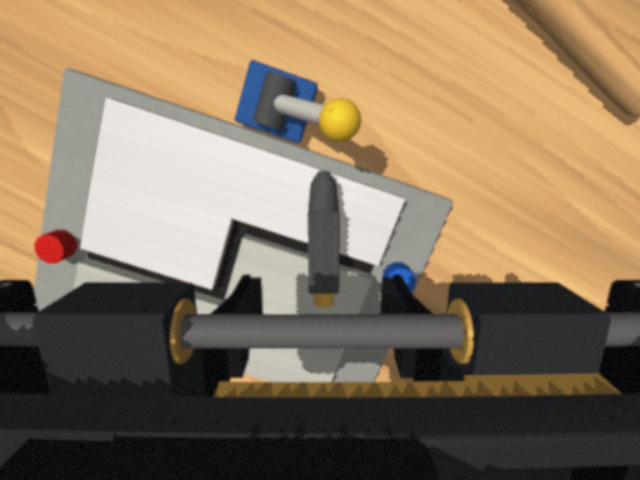

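The tip lies centred between the jaws (column 323 of 640) and lined up, shank from row 212 to 290. It has not been disturbed, and the blue button at (400,275) is clear of the finger's way down.

Emit:
{"api": "move_arm", "payload": {
  "series": [
    [[0.65, 0, 0.003, 0.04, 0, 0, 0], [0.65, 0, 0.003, 0.07, 0, 0, 0], [0.65, 0, 0.003, 0.09, 0, 0, 0], [0.65, 0, 0.003, 0.101, 0, 0, 0], [0.65, 0, 0.003, 0.101, 0, 0, 0], [0, 0, 0.003, 0.101, 0, 0, 0], [0, 0, 0.003, 0.101, 0, 0, 0], [0, 0, 0.003, 0.101, 0, 0, 0], [0, 0, 0.003, 0.101, 0, 0, 0], [0, 0, 0.003, 0.101, 0, 0, 0]]
  ]
}}

```text
time: 7.8
tool_pos: [0.5593, -0.071, 0.0508]
ee_rot: [-3.141, -0.0, 0.502]
force: [-1.9, 3.4, 2.6]
gripper_width: 0.0242
```

Emit:
{"api": "move_arm", "payload": {
  "series": [
    [[0, 0, 0, 0, 0, 0, 0], [0, 0, 0, -0.03, 0, 0, 0], [0, 0, 0, -0.06, 0, 0, 0], [0, 0, 0, -0.1, 0, 0, 0], [0, 0, 0, -0.1, 0, 0, 0], [0, 0, 0, -0.1, 0, 0, 0]]
  ]
}}

```text
time: 8.4
tool_pos: [0.5593, -0.071, 0.1507]
ee_rot: [3.142, -0.001, 0.502]
force: [0.7, 0.1, -2.8]
gripper_width: 0.022
```

```bash
python3 -c "
from h import *
go(.437,-.42,.151,.0);go(.437,-.42,.036,.0)"
```

```text
at [ 0.5593 -0.071   0.1507] [ 3.142e+00 -1.000e-03  5.020e-01] w 0.022 F [ 0.7  0.1 -2.8] t 8.4
shift [-0.2752  0.247  -0.0006] turn [-1.000e-02 -6.000e-02  2.877e+01] rows 7.4 3.3
at [ 0.5593 -0.071   0.1507] [ 3.142e+00 -1.000e-03  5.020e-01] w 0.022 F [ 0.7  0.1 -2.8] t 8.4
shift [-0.2753  0.247   0.1144] turn [-1.000e-02 -6.000e-02  2.877e+01] rows 7.7 3.3
```

Emit:
{"api": "move_arm", "payload": {
  "series": [
    [[0, -0.035, 0.031, 0, 0, 0, 5], [0, -0.07, 0.062, 0, 0, 0, 10], [0, -0.105, 0.093, 0, 0, 0, 15], [0, -0.14, 0.124, 0, 0, 0, 20], [0, -0.175, 0.155, 0, 0, 0, 25], [0, -0.21, 0.186, 0, 0, 0, 29], [0, -0.245, 0.217, 0, 0, 0, 29], [0, -0.275, 0.247, 0, 0, 0, 29], [0, -0.275, 0.247, 0.04, 0, 0, 29], [0, -0.275, 0.247, 0.08, 0, 0, 29]]
  ]
}}

```text
time: 9.4
tool_pos: [0.4354, -0.4215, 0.0683]
ee_rot: [3.141, 0.001, -0.007]
force: [2.3, 1.3, -3.9]
gripper_width: 0.0219
```

Emit:
{"api": "move_arm", "payload": {
  "series": [
    [[0, 0, 0, 0.02, 0, 0, 0], [0, 0, 0, 0.033, 0, 0, 0], [0, 0, 0, 0.034, 0, 0, 0], [0.55, 0, 0, 0.034, 0, 0, 0], [0.55, 0, 0, 0.034, 0, 0, 0], [0.55, 0, 0, 0.034, 0, 0, 0], [0.55, 0, 0, 0, 0, 0, 0], [0.55, 0, 0, -0.05, 0, 0, 0], [0.55, 0, 0, -0.1, 0, 0, 0], [0.55, 0, 0, -0.15, 0, 0, 0]]
  ]
}}

```text
time: 10.4
tool_pos: [0.4367, -0.4201, 0.2235]
ee_rot: [3.141, -0.001, -0.005]
force: [1.5, -1.2, -0.5]
gripper_width: 0.0477
```

```bash
cat > lev.py <<'E'
from h import *
w=np.array([.5055,-.0155]);y=.177
def W(p): return np.r_[w+R.from_euler("z",y).as_matrix()[:2,:2]@np.array(p[:2]),p[2]]
def ball(j): a=j-.8; return W([.124,.07*np.sin(a),.02+.07*np.cos(a)])
E
python3 - <<'E'
from lev import *
c=capture("top");cv2.imwrite("pics/t1.png",cv2.resize(c["pixels"][130:280,200:500],(800,400),interpolation=2))
for j in(0,.05,.1,.15,.8,1.2,1.4,1.6):print(j,ball(j).round(4))
go(.6,-.15,.2,0)
E
```

```text
0 [ 0.6364 -0.0431  0.0688]
0.05 [ 0.636  -0.0406  0.0712]
0.1 [ 0.6355 -0.0381  0.0735]
0.15 [ 0.635  -0.0354  0.0757]
0.8 [0.6276 0.0063 0.09  ]
1.2 [0.6228 0.0332 0.0845]
1.4 [0.6206 0.0452 0.0778]
1.6 [0.6187 0.0558 0.0688]
at [ 0.4386 -0.4228  0.232 ] [ 3.135 -0.01  -0.005] w 0.0474 F [ 1.8 -2.7  6.9] t 10.45
shift [ 0.1597 -0.2739  0.0318] turn [ 0.37 -0.56 -0.3 ] rows 6.4 0.1
```

View pics/t1.png

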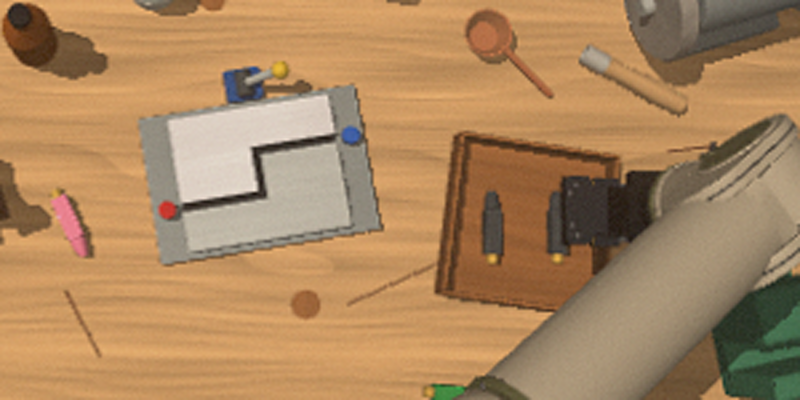

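Both tips lie in the tray, clear of its walls, and the plates are clear. Next, the lever: closed fingers push the ball from the work's -y side.

```bash
python3 - <<'E'
from lev import *
for p in([.124,-.11,.16],[.124,-.11,.077],[.124,.02,.077]):
    print(W(p).round(4)); go(*W(p),.177)
E
```

```text
[ 0.6469 -0.1019  0.16  ]
at [ 0.4386 -0.4228  0.232 ] [ 3.135 -0.01  -0.005] w 0.0474 F [ 1.8 -2.7  6.9] t 10.45
shift [ 0.206  -0.3224  0.072 ] turn [  0.42  -0.53 -10.44] rows 7.8 1.2
[ 0.6469 -0.1019  0.077 ]
at [ 0.4386 -0.4228  0.232 ] [ 3.135 -0.01  -0.005] w 0.0474 F [ 1.8 -2.7  6.9] t 10.45
shift [ 0.2052 -0.3229  0.155 ] turn [  0.42  -0.53 -10.44] rows 8.3 1.2
[0.624 0.026 0.077]
at [ 0.4386 -0.4228  0.232 ] [ 3.135 -0.01  -0.005] w 0.0474 F [ 1.8 -2.7  6.9] t 10.45
shift [ 0.1816 -0.4508  0.1539] turn [  0.42  -0.53 -10.44] rows 10.2 1.2
```

Emit:
{"api": "move_arm", "payload": {
  "series": [
    [[0, 0.207, -0.32, 0.065, 0, 0, -10.4], [0, 0.207, -0.32, 0.065, 0, 0, -10.4], [0, 0.207, -0.32, 0.065, 0, 0, -10.4], [0, 0.207, -0.32, 0.065, 0, 0, -10.4], [0, 0.207, -0.32, 0.065, 0, 0, -10.4], [0, 0.207, -0.32, 0.065, 0, 0, -10.4], [0, 0.207, -0.32, 0.065, 0, 0, -10.4], [0, 0.207, -0.32, 0.065, 0, 0, -10.4], [0, 0.207, -0.32, 0.065, 0, 0, -10.4], [0, 0.207, -0.32, 0.065, 0, 0, -10.4]]
  ]
}}

```text
time: 11.45
tool_pos: [0.6456, -0.1003, 0.1558]
ee_rot: [3.141, -0.0, 0.179]
force: [-0.8, -0.7, 0.3]
gripper_width: 0.0004
```

```bash
python3 - <<'E'
from lev import *
for p in([.124,-.11,.077],[.124,.02,.077]): go(*W(p),.177)
E
```

```text
at [ 0.6456 -0.1003  0.1558] [ 3.141 -0.     0.179] w 0.0004 F [-0.8 -0.7  0.3] t 11.45
shift [0.0009 0.0019 0.0789] turn [ 0.03 -0.02  0.12] rows 1.6 0.0
at [ 0.6456 -0.1003  0.1558] [ 3.141 -0.     0.179] w 0.0004 F [-0.8 -0.7  0.3] t 11.45
shift [ 0.0012 -0.1281  0.0788] turn [ 0.03 -0.02  0.12] rows 3.0 0.0
```

Emit:
{"api": "move_arm", "payload": {
  "series": [
    [[0, 0.001, 0.002, 0.04, 0, 0, 0], [0, 0.001, 0.002, 0.079, 0, 0, 0], [0, 0.001, 0.002, 0.079, 0, 0, 0], [0, 0.001, -0.015, 0.079, 0, 0, 0], [0, 0.001, -0.03, 0.079, 0, 0, 0], [0, 0.001, -0.045, 0.079, 0, 0, 0], [0, 0.001, -0.06, 0.079, 0, 0, 0], [0, 0.001, -0.075, 0.079, 0, 0, 0], [0, 0.001, -0.085, 0.079, 0, 0, 0], [0, 0.001, -0.085, 0.079, 0, 0, 0]]
  ]
}}

```text
time: 12.45
tool_pos: [0.6318, -0.0138, 0.0778]
ee_rot: [-3.14, -0.002, 0.181]
force: [0.1, 0.5, 0.2]
gripper_width: 0.0002
```

Emit:
{"api": "move_arm", "payload": {
  "series": [
    [[0, 0, -0.008, 0, 0, 0, 0], [0, 0, -0.016, 0, 0, 0, 0], [0, 0, -0.024, 0, 0, 0, 0], [0, 0, -0.03, 0, 0, 0, 0], [0, 0, -0.034, 0, 0, 0, 0], [0, 0, -0.034, 0, 0, 0, 0]]
  ]
}}

```text
time: 13.05
tool_pos: [0.6251, 0.0174, 0.0763]
ee_rot: [-3.141, 0.0, 0.178]
force: [0.2, -0.0, -1.5]
gripper_width: 0.0007
```

```bash
python3 - <<'E'
from lev import *
c=capture("wrist");cv2.imwrite("pics/w2.png",cv2.resize(c["pixels"],(640,480)))
d=capture("side");cv2.imwrite("pics/s2.png",d["pixels"])
m=cv2.inRange(cv2.cvtColor(d["pixels"],cv2.COLOR_BGR2HSV),(22,150,90),(34,255,255));m[:,:280]=0;m[:170]=0;m[240:]=0;m[:,340:]=0
n,l,st,ce=cv2.connectedComponentsWithStats(m);print(st[1:],ce[1:])
for j in(1.2,1.4,1.6):print(j,proj(d,ball(j)))
go(*W([.124,.02,.077]),.177)
E
```

```text
[[292 186   5   6  22]] [[293.86363636 188.27272727]]
1.2 (np.float64(298.9007917082554), np.float64(187.89256607625302))
1.4 (np.float64(296.012529014889), np.float64(186.94196678739794))
1.6 (np.float64(293.458574581794), np.float64(186.8398066236376))
at [0.6252 0.0168 0.0764] [-3.141  0.     0.178] w 0.0002 F [ 0.5  0.6 -0.2] t 13.15
shift [ 0.0005 -0.0092 -0.0006] turn [-0.03  0.01  0.03] rows 0.2 0.0
```

View pics/w2.png

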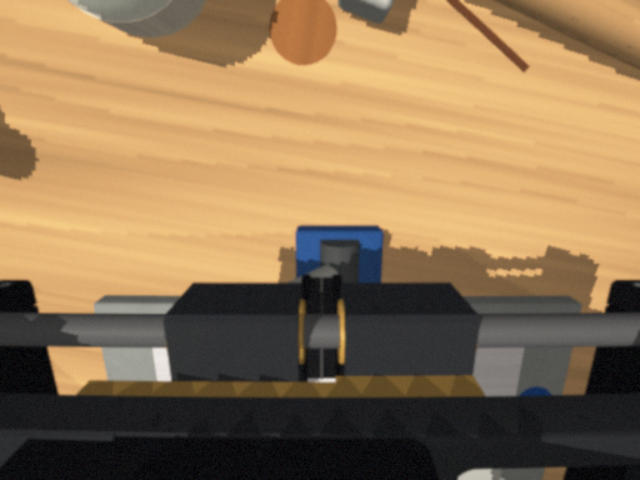

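The wrist picture shows the closed fingers beside the blue block with the lever hidden under the gripper. The side view gives the ball near its "on" position, partly hidden. I'll push on a little and watch the force.

Emit:
{"api": "move_arm", "payload": {
  "series": [
    [[0, 0, -0.004, 0, 0, 0, 0], [0, 0, -0.008, 0, 0, 0, 0], [0, 0, -0.011, 0, 0, 0, 0], [0, 0, -0.011, 0, 0, 0, 0]]
  ]
}}

```text
time: 13.55
tool_pos: [0.6235, 0.0271, 0.0767]
ee_rot: [3.141, -0.0, 0.177]
force: [0.4, -2.1, 1.9]
gripper_width: 0.0003
```

Emit:
{"api": "move_arm", "payload": {
  "series": [
    [[0, 0, -0.003, 0, 0, 0, 0], [0, 0, 0.02, 0, 0, 0, 0], [0, 0, 0.04, -0.05, 0, 0, 0], [0, 0, 0.06, -0.1, 0, 0, 0], [0, 0, 0.08, -0.15, 0, 0, 0], [0, 0, 0.1, -0.15, 0, 0, 0]]
  ]
}}

```text
time: 14.15
tool_pos: [0.6431, -0.0708, 0.2324]
ee_rot: [-3.141, -0.008, 0.179]
force: [0.6, 0.2, 0.0]
gripper_width: 0.0001
```

```bash
cat > lv.py <<'E'
from lev import *
for n,box in(("side",(270,340,170,240)),("top",(275,325,140,170))):
    d=capture(n); m=cv2.inRange(cv2.cvtColor(d["pixels"],cv2.COLOR_BGR2HSV),(22,150,90),(34,255,255));a=np.zeros_like(m);x0,x1,y0,y1=box;a[y0:y1,x0:x1]=m[y0:y1,x0:x1]
    k,l,st,ce=cv2.connectedComponentsWithStats(a);print(n,st[1:].tolist(),ce[1:].round(1).tolist(),[(j,np.round(proj(d,ball(j)),1).tolist()) for j in(0,.15,.3,1.3,1.6)])
E
python3 lv.py; python3 -c "
from h import *
go(.43,.345,.3,.35+np.pi/2)"
```

```text
side [[290, 184, 8, 8, 46]] [[293.2, 187.1]] [(0, [316.1, 207.6]), (0.15, [314.5, 204.4]), (0.3, [312.7, 201.2]), (1.3, [297.4, 187.3]), (1.6, [293.5, 186.8])]
top [[276, 158, 4, 4, 8]] [[277.1, 159.6]] [(0, [306.2, 155.8]), (0.15, [304.2, 155.8]), (0.3, [301.8, 155.8]), (1.3, [282.8, 158.9]), (1.6, [277.9, 160.3])]
at [ 0.6419 -0.0749  0.2295] [ 3.14  -0.004  0.173] w 0.0003 F [-1.   0.4 -0.9] t 14.25
shift [-0.136  -0.45   -0.0718] turn [   0.28   -0.11 -100.13] rows 9.5 11.7
```

The lever reads 1.6 in both views: fully on. Next, a look at the gauge and fork from above.

Emit:
{"api": "move_arm", "payload": {
  "series": [
    [[1, -0.074, -0.385, -0.07, 0, 0, -50], [1, -0.074, -0.385, -0.07, 0, 0, -100], [1, -0.074, -0.385, -0.07, 0, 0, -100], [1, -0.074, -0.385, -0.07, 0, 0, -100], [1, -0.074, -0.385, -0.07, 0, 0, -100], [1, -0.074, -0.385, -0.07, 0, 0, -100], [1, -0.074, -0.385, -0.07, 0, 0, -100], [1, -0.074, -0.385, -0.07, 0, 0, -100], [1, -0.074, -0.385, -0.07, 0, 0, -100], [1, -0.074, -0.385, -0.07, 0, 0, -100]]
  ]
}}

```text
time: 15.25
tool_pos: [0.4982, 0.2977, 0.2957]
ee_rot: [-3.14, -0.0, 1.689]
force: [0.9, -0.2, -0.2]
gripper_width: 0.0728
```

```bash
python3 -c "
from h import *
go(.497,.292,.3,1.92)"
```

```text
at [0.4982 0.2977 0.2957] [-3.14  -0.     1.689] w 0.0728 F [ 0.9 -0.2 -0.2] t 15.25
shift [-0.0055 -0.0019 -0.0043] turn [ -0.09  -0.03 -13.26] rows 0.1 1.5
```

Emit:
{"api": "move_arm", "payload": {
  "series": [
    [[1, -0.005, -0.002, -0.004, 0, 0, -7], [1, -0.005, -0.002, -0.004, 0, 0, -13.3], [1, -0.005, -0.002, -0.004, 0, 0, -13.3], [1, -0.005, -0.002, -0.004, 0, 0, -13.3]]
  ]
}}

```text
time: 15.65
tool_pos: [0.4981, 0.2902, 0.2999]
ee_rot: [-3.141, -0.0, 1.907]
force: [0.1, 0.2, 0.2]
gripper_width: 0.0866
```

```bash
python3 - <<'E'
from h import *
c=capture("wrist");np.save("pics/w3.npy",c,allow_pickle=True);cv2.imwrite("pics/w3.png",cv2.resize(c["pixels"],(800,600)))
go(.497,.292,.3,1.92)
E
```

```text
at [0.4983 0.29   0.3   ] [-3.141 -0.     1.907] w 0.0868 F [-0.6  0.1  0.1] t 15.7
shift [ 0.0023 -0.0005  0.    ] turn [-0.05 -0.01 -0.74] rows 0.0 0.1
```

View pics/w3.png

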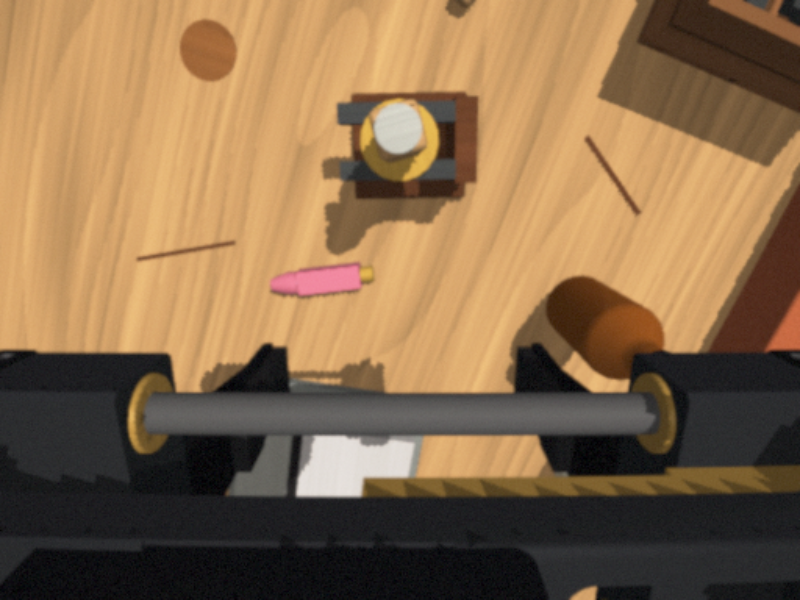

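Prongs are parallel to the image rows (upper (338,113)-(455,112), lower (340,170)-(455,170)). The disc is at about (399,140) and the cap at (398,129). The handle's square seems turned, so I'll take a crop for its angle, plus the pose numbers.

```bash
python3 - <<'E'
from h import *
c=np.load("pics/w3.npy",allow_pickle=True).item();f=.64
cv2.imwrite("pics/w3c.png",cv2.resize(c["pixels"][50:140,200:320],(800,600),interpolation=2))
print("cap",onz(c,398*f,129*f,.195),"disc",onz(c,399.5*f,140*f,.098))
L=[onz(c,u*f,v*f,.09)[:2] for u,v in((338,113),(455,112),(340,170),(455,170))]
for a,b in((0,1),(2,3)): v=L[b]-L[a];print(L[a],L[b],np.hypot(*v),np.arctan2(v[1],v[0]))
print("sep",L[2]-L[0],np.hypot(*(L[2]-L[0])))
E
```

```text
cap [0.46623008 0.37657611 0.195     ] disc [0.46627991 0.37707556 0.098     ]
[0.41870166 0.38044594] [0.49704181 0.40853839] 0.08322478506248904 0.34431191518371546
[0.43182188 0.34337408] [0.51132728 0.37119056] 0.08423102584124315 0.3365582080595357
sep [ 0.01312022 -0.03707186] 0.03932509827535206
```

View pics/w3c.png

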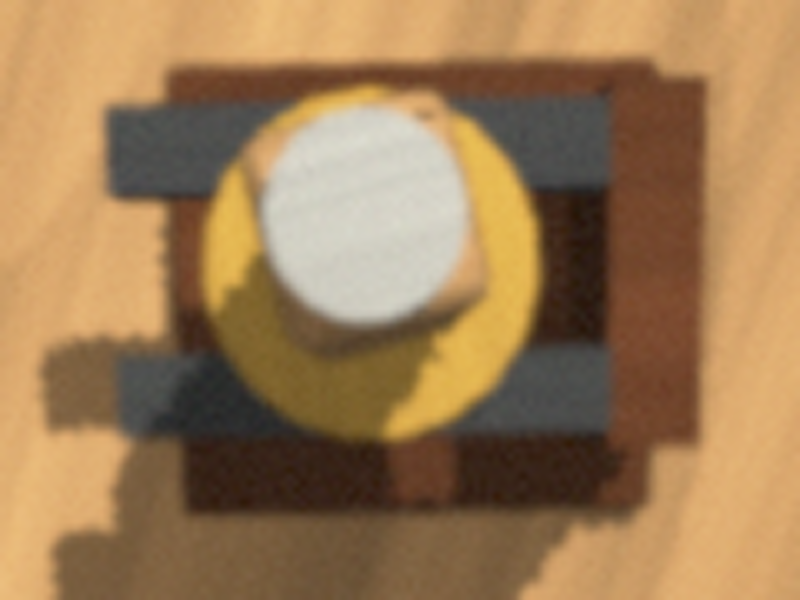

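The crop puts the handle's square about 15° counter-clockwise from the prongs. Grip at (0.466, 0.377) with tool yaw near 2.18.

```bash
python3 -c "
from h import *
go(.4662,.3768,.15,2.17)"
```

```text
at [0.4983 0.29   0.3   ] [-3.141 -0.     1.907] w 0.0868 F [-0.6  0.1  0.1] t 15.7
shift [ 0.0924 -0.0015  0.15  ] turn [ -0.05  -0.02 -15.06] rows 3.5 1.8
```

Emit:
{"api": "move_arm", "payload": {
  "series": [
    [[0.9, 0.045, -0.001, 0, 0, 0, -8], [0.9, 0.0925, -0.0015, 0, 0, 0, -15], [0.9, 0.0925, -0.0015, 0, 0, 0, -15], [0.9, 0.0925, -0.0015, 0.04, 0, 0, -15], [0.9, 0.0925, -0.0015, 0.08, 0, 0, -15], [0.9, 0.0925, -0.0015, 0.11, 0, 0, -15], [0.9, 0.0925, -0.0015, 0.13, 0, 0, -15], [0.9, 0.0925, -0.0015, 0.145, 0, 0, -15], [0.9, 0.0925, -0.0015, 0.15, 0, 0, -15], [0.9, 0.0925, -0.0015, 0.15, 0, 0, -15]]
  ]
}}

```text
time: 16.7
tool_pos: [0.4666, 0.3764, 0.1504]
ee_rot: [-3.141, -0.0, 2.171]
force: [-0.6, -0.4, 0.2]
gripper_width: 0.0785
```

Emit:
{"api": "move_arm", "payload": {
  "series": [
    [[0, 0, 0, 0, 0, 0, 0], [0, 0, 0, 0, 0, 0, 0], [0, 0, 0, 0, 0, 0, 0], [0, 0, 0, 0, 0, 0, 0], [0, 0, 0, 0, 0, 0, 0], [0, 0, 0, 0, 0, 0, 0], [0, 0, 0, 0, 0, 0, 0]]
  ]
}}

```text
time: 17.4
tool_pos: [0.4666, 0.3763, 0.1506]
ee_rot: [3.142, -0.0, 2.171]
force: [0.6, -1.4, -0.9]
gripper_width: 0.0303
```

```bash
python3 -c "
from h import *
go(.4662,.3768,.15,2.17)"
```

```text
at [0.4666 0.3763 0.1506] [ 3.142 -0.     2.171] w 0.0303 F [ 0.6 -1.4 -0.9] t 17.4
shift [ 0.0006 -0.0001  0.0006] turn [ 0.   -0.    0.08] rows 0.0 0.0
```

Emit:
{"api": "move_arm", "payload": {
  "series": [
    [[0, 0, 0, 0, 0, 0, 0], [0, 0, 0, 0, 0, 0, 0], [0, 0, 0, 0, 0, 0, 0], [0, 0, 0, 0, 0, 0, 0], [0, 0, 0, -0.02, 0, 0, 0], [0, 0, 0, -0.05, 0, 0, 0], [0, 0, 0, -0.09, 0, 0, 0], [0, 0, 0, -0.12, 0, 0, 0], [0, 0, 0, -0.12, 0, 0, 0], [0, 0, 0, -0.12, 0, 0, 0]]
  ]
}}

```text
time: 18.4
tool_pos: [0.4667, 0.3763, 0.2705]
ee_rot: [3.141, -0.0, 2.171]
force: [0.3, 0.2, -2.2]
gripper_width: 0.0259
```

```bash
python3 - <<'E'
from lev import *
print([W([a,b,.15]).round(4).tolist() for a,b in((-.03,.095),(-.03,.05),(-.03,0),(0,0),(.03,0),(.03,-.05),(.03,-.095))])
go(*W([-.03,.095,.27]),2.17)
c=capture("side");cv2.imwrite("pics/s4.png",cv2.resize(c["pixels"][0:200,80:330],(800,640))[:600])
E
```

```text
[[0.4592, 0.0727, 0.15], [0.4672, 0.0284, 0.15], [0.476, -0.0208, 0.15], [0.5055, -0.0155, 0.15], [0.535, -0.0102, 0.15], [0.5438, -0.0594, 0.15], [0.5518, -0.1037, 0.15]]
at [0.4667 0.3763 0.2705] [ 3.141 -0.     2.171] w 0.0259 F [ 0.3  0.2 -2.2] t 18.4
shift [-0.2463 -0.1777  0.0003] turn [ 0.03 -0.01  0.07] rows 6.1 0.0
```

View pics/s4.png

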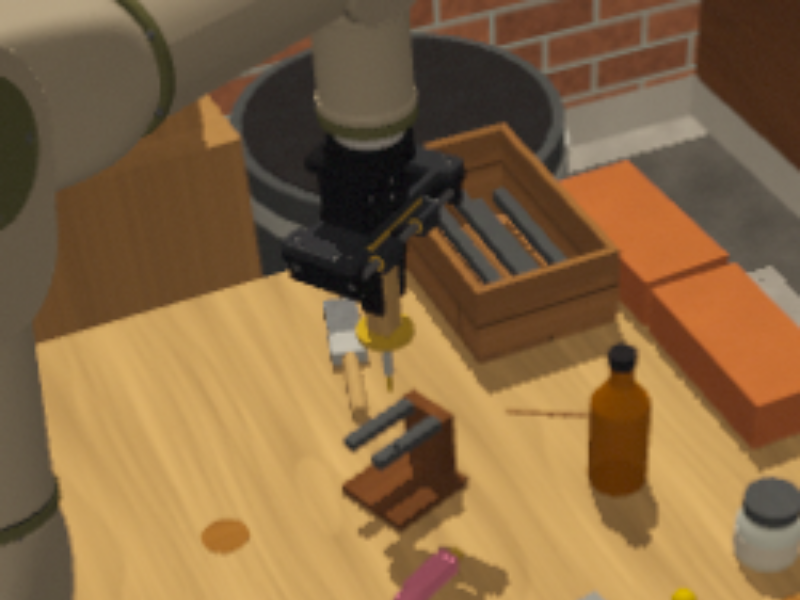

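The gauge is gripped upright (width 25.9 mm) and clear of the fork. Before lowering, I measure the gap's edges in the first wrist picture in the work frame; they should be 12 mm apart.

```bash
cat > gap.py <<'E'
from lev import *
def prof(c,a,b,n=400):
    t=np.linspace(0,1,n);P=np.array([proj(c,W(np.array(a)+(np.array(b)-np.array(a))*k)) for k in t],np.float32)
    g=cv2.cvtColor(c["pixels"],cv2.COLOR_BGR2GRAY);return cv2.remap(g,P[:,:1],P[:,1:],1).ravel().astype(float)
def edges(c,a,b):
    p=prof(c,a,b);n=len(p);i=np.argmin(p[40:-40])+40;L=np.median(p[:i][-150:]);
    lo=(np.percentile(p[:i],80)+p[i])/2;hi=(np.percentile(p[i:],80)+p[i])/2
    k=i
    while k>0 and p[k]<lo:k-=1
    m=i
    while m<n-1 and p[m]<hi:m+=1
    d=np.linalg.norm(np.array(b)-a);return np.round([k/n*d*1e3,m/n*d*1e3,(k+m)/2/n*d*1e3-d*500,(m-k)/n*d*1e3],1)
for f in("pics/w0.npy","pics/w1.npy","pics/top0.npy"):
    c=np.load(f,allow_pickle=True).item();print(f)
    for y in(.09,.07,.05,.03):print("leg1 y",y,edges(c,[-.05,y,.026],[-.01,y,.026]))
    for x in(-.01,0,.01):print("cross x",x,edges(c,[x,-.02,.026],[x,.02,.026]))
    for y in(-.02,-.08,-.095):print("leg2 y",y,edges(c,[.01,y,.026],[.05,y,.026]))
E
python3 gap.py
```

```text
pics/w0.npy
leg1 y 0.09 [15.2 25.5  0.4 10.3]
leg1 y 0.07 [14.9 25.6  0.2 10.7]
leg1 y 0.05 [15.1 25.7  0.4 10.6]
leg1 y 0.03 [15.1 25.4  0.2 10.3]
cross x -0.01 [14.5 25.3 -0.1 10.8]
cross x 0 [14.7 25.2 -0.  10.5]
cross x 0.01 [14.5 25.2 -0.1 10.7]
leg2 y -0.02 [14.4 25.6  0.  11.2]
leg2 y -0.08 [ 1.5 29.6 -4.5 28.1]
leg2 y -0.095 [14.8 25.6  0.2 10.8]
pics/w1.npy
leg1 y 0.09 [15.4 25.8  0.6 10.4]
leg1 y 0.07 [  5.   10.6 -12.2   5.6]
leg1 y 0.05 [10.9 25.9 -1.6 15. ]
leg1 y 0.03 [ 3.2 25.8 -5.5 22.6]
cross x -0.01 [  4.1   7.4 -14.2   3.3]
cross x 0 [14.4 25.1 -0.2 10.7]
cross x 0.01 [14.4 25.1 -0.2 10.7]
leg2 y -0.02 [15.4 25.9  0.6 10.5]
leg2 y -0.08 [20.5 26.4  3.5  5.9]
leg2 y -0.095 [18.  25.9  1.9  7.9]
pics/top0.npy
leg1 y 0.09 [14.2 25.5 -0.1 11.3]
leg1 y 0.07 [14.3 25.3 -0.2 11. ]
leg1 y 0.05 [14.6 25.5  0.  10.9]
leg1 y 0.03 [14.9 25.3  0.1 10.4]
cross x -0.01 [16.2 26.5  1.3 10.3]
cross x 0 [15.9 26.3  1.1 10.4]
cross x 0.01 [16.  26.6  1.3 10.6]
leg2 y -0.02 [14.2 25.7 -0.  11.5]
leg2 y -0.08 [18.4 26.   2.2  7.6]
leg2 y -0.095 [14.6 25.2 -0.1 10.6]
```

The gap's edges match the work pose to under 1 mm. Moving the gauge over seam_0.

Emit:
{"api": "move_arm", "payload": {
  "series": [
    [[0, -0.035, -0.025, 0, 0, 0, 0], [0, -0.07, -0.05, 0, 0, 0, 0], [0, -0.105, -0.076, 0, 0, 0, 0], [0, -0.14, -0.101, 0, 0, 0, 0], [0, -0.175, -0.126, 0, 0, 0, 0], [0, -0.21, -0.152, 0, 0, 0, 0], [0, -0.235, -0.17, 0, 0, 0, 0], [0, -0.2463, -0.1777, 0.03, 0, 0, 0], [0, -0.2463, -0.1777, 0.06, 0, 0, 0], [0, -0.2463, -0.1777, 0.08, 0, 0, 0]]
  ]
}}

```text
time: 19.45
tool_pos: [0.4575, 0.0717, 0.1873]
ee_rot: [-3.138, -0.001, 2.17]
force: [0.5, 0.6, -1.9]
gripper_width: 0.0257
```

Emit:
{"api": "move_arm", "payload": {
  "series": [
    [[0, 0, 0, 0, 0, 0, 0], [0, 0, 0, 0, 0, 0, 0], [0, 0, 0, 0, 0, 0, 0]]
  ]
}}

```text
time: 19.75
tool_pos: [0.4596, 0.0729, 0.1914]
ee_rot: [3.141, 0.0, 2.171]
force: [0.5, 0.6, -1.1]
gripper_width: 0.0259
```

```bash
python3 - <<'E'
from lev import *
go(*W([-.03,.095,.148]),2.17)
E
```

```text
at [0.4596 0.0729 0.1914] [3.141 0.    2.171] w 0.0259 F [ 0.5  0.6 -1.1] t 19.75
shift [ 0.0001 -0.0004  0.0434] turn [0.06 0.01 0.08] rows 0.9 0.0
```

Emit:
{"api": "move_arm", "payload": {
  "series": [
    [[0, 0, 0, 0.01, 0, 0, 0], [0, 0, 0, 0.02, 0, 0, 0], [0, 0, 0, 0.026, 0, 0, 0], [0, 0, 0, 0.03, 0, 0, 0], [0, 0, 0, 0.032, 0, 0, 0], [0, 0, 0, 0.034, 0, 0, 0], [0, 0, 0, 0.036, 0, 0, 0], [0, 0, 0, 0.038, 0, 0, 0], [0, 0, 0, 0.039, 0, 0, 0], [0, 0, 0, 0.039, 0, 0, 0]]
  ]
}}

```text
time: 20.75
tool_pos: [0.4592, 0.0727, 0.1515]
ee_rot: [-3.142, -0.0, 2.171]
force: [0.0, 0.3, -2.1]
gripper_width: 0.0259
```

Emit:
{"api": "move_arm", "payload": {
  "series": [
    [[0, 0, 0, 0.001, 0, 0, 0], [0, 0, 0, 0.002, 0, 0, 0], [0, 0, 0, 0.003, 0, 0, 0], [0, 0, 0, 0.004, 0, 0, 0], [0, 0, 0, 0.004, 0, 0, 0], [0, 0, 0, 0.004, 0, 0, 0]]
  ]
}}

```text
time: 21.35
tool_pos: [0.4591, 0.0727, 0.1475]
ee_rot: [-3.142, -0.0, 2.171]
force: [1.3, 0.2, -1.8]
gripper_width: 0.0259
```

```bash
python3 - <<'E'
from lev import *
go(*W([-.03,.095,.148]),2.17);go(*W([-.03,.0,.148]),2.17)
s=capture("side");cv2.imwrite("pics/s5.png",cv2.resize(s["pixels"][110:280,190:350],(753,600*1)[:2] if 0 else (640,680))[:600])
E
```

```text
at [0.4591 0.0727 0.1475] [-3.142 -0.     2.171] w 0.0259 F [ 1.3  0.2 -1.8] t 21.35
shift [ 0.      0.0001 -0.0005] turn [-0.   -0.    0.07] rows 0.0 0.0
at [0.4591 0.0727 0.1475] [-3.142 -0.     2.171] w 0.0259 F [ 1.3  0.2 -1.8] t 21.35
shift [-0.0866 -0.0389 -0.0005] turn [-0.   -0.    0.07] rows 1.9 0.0
```

View pics/s5.png

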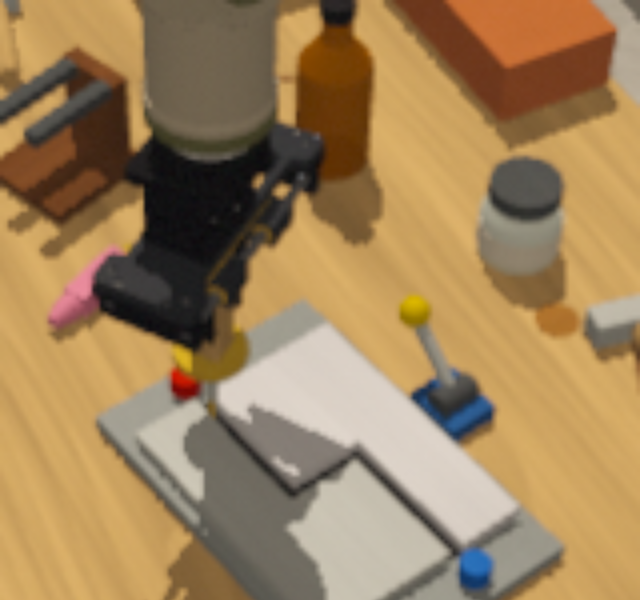

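The tip is down in the gap at the red end (no contact force). The lever stands on, and the way ahead along the gap is clear. Drawing at 3 mm per row.

Emit:
{"api": "move_arm", "payload": {
  "series": [
    [[0, -0.0027, -0.0012, 0, 0, 0, 0], [0, -0.0055, -0.0025, 0, 0, 0, 0], [0, -0.0082, -0.0037, 0, 0, 0, 0], [0, -0.0109, -0.0049, 0, 0, 0, 0], [0, -0.0137, -0.0061, 0, 0, 0, 0], [0, -0.0164, -0.0074, 0, 0, 0, 0], [0, -0.0191, -0.0086, 0, 0, 0, 0], [0, -0.0219, -0.0098, 0, 0, 0, 0], [0, -0.0246, -0.0111, 0, 0, 0, 0], [0, -0.0274, -0.0123, 0, 0, 0, 0]]
  ]
}}

```text
time: 22.4
tool_pos: [0.4645, 0.0429, 0.1475]
ee_rot: [3.142, -0.0, 2.171]
force: [-0.3, -0.1, -1.5]
gripper_width: 0.026
```

Emit:
{"api": "move_arm", "payload": {
  "series": [
    [[0, -0.0027, -0.0012, 0, 0, 0, 0], [0, -0.0055, -0.0025, 0, 0, 0, 0], [0, -0.0082, -0.0037, 0, 0, 0, 0], [0, -0.0109, -0.0049, 0, 0, 0, 0], [0, -0.0137, -0.0061, 0, 0, 0, 0], [0, -0.0164, -0.0074, 0, 0, 0, 0], [0, -0.0191, -0.0086, 0, 0, 0, 0], [0, -0.0219, -0.0098, 0, 0, 0, 0], [0, -0.0246, -0.0111, 0, 0, 0, 0], [0, -0.0274, -0.0123, 0, 0, 0, 0]]
  ]
}}

```text
time: 23.4
tool_pos: [0.4699, 0.0133, 0.1475]
ee_rot: [3.142, -0.0, 2.171]
force: [-0.2, 0.4, -2.4]
gripper_width: 0.0258
```

```bash
cat > wf.py <<'E'
from lev import *
import sys
s=sensors.read_state();p=np.array(s["tool_pos"])[:2];print("work frame",(R.from_euler("z",-y).as_matrix()[:2,:2]@(p-w)*1e3).round(1))
a=[float(v) for v in sys.argv[1:]];go(*W(a),2.171)
E
python3 wf.py -.03 0 .1475
```

```text
work frame [-30.   34.7]
at [0.4699 0.0133 0.1475] [ 3.142 -0.     2.171] w 0.0258 F [-0.2  0.4 -2.4] t 23.4
shift [-0.0316 -0.0143  0.    ] turn [ 0.   -0.    0.01] rows 0.7 0.0
```

Emit:
{"api": "move_arm", "payload": {
  "series": [
    [[0, -0.0027, -0.0012, 0, 0, 0, 0], [0, -0.0055, -0.0025, 0, 0, 0, 0], [0, -0.0082, -0.0037, 0, 0, 0, 0], [0, -0.0109, -0.0049, 0, 0, 0, 0], [0, -0.0137, -0.0061, 0, 0, 0, 0], [0, -0.0164, -0.0074, 0, 0, 0, 0], [0, -0.0191, -0.0086, 0, 0, 0, 0], [0, -0.0219, -0.0098, 0, 0, 0, 0], [0, -0.0246, -0.0111, 0, 0, 0, 0], [0, -0.0274, -0.0123, 0, 0, 0, 0]]
  ]
}}

```text
time: 24.4
tool_pos: [0.4752, -0.0162, 0.1475]
ee_rot: [3.142, -0.0, 2.171]
force: [-1.2, -0.9, -1.2]
gripper_width: 0.026
```

Emit:
{"api": "move_arm", "payload": {
  "series": [
    [[0, -0.0022, -0.001, 0, 0, 0, 0], [0, -0.0043, -0.0019, 0, 0, 0, 0], [0, -0.0043, -0.0019, 0, 0, 0, 0], [0, -0.0043, -0.0019, 0, 0, 0, 0]]
  ]
}}

```text
time: 24.8
tool_pos: [0.476, -0.0206, 0.1475]
ee_rot: [3.142, -0.0, 2.171]
force: [0.6, 0.7, -1.8]
gripper_width: 0.0257
```

```bash
python3 wf.py .03 0 .1475
```

```text
work frame [-29.9   0.2]
at [ 0.476  -0.0206  0.1475] [ 3.142 -0.     2.171] w 0.0257 F [ 0.6  0.7 -1.8] t 24.8
shift [-0.0248  0.0545  0.    ] turn [ 0.   -0.01  0.01] rows 1.2 0.0
```

Emit:
{"api": "move_arm", "payload": {
  "series": [
    [[0, -0.0012, 0.0027, 0, 0, 0, 0], [0, -0.0025, 0.0055, 0, 0, 0, 0], [0, -0.0037, 0.0082, 0, 0, 0, 0], [0, -0.005, 0.0109, 0, 0, 0, 0], [0, -0.0062, 0.0136, 0, 0, 0, 0], [0, -0.0074, 0.0164, 0, 0, 0, 0], [0, -0.0087, 0.0191, 0, 0, 0, 0], [0, -0.0099, 0.0218, 0, 0, 0, 0], [0, -0.0112, 0.0245, 0, 0, 0, 0], [0, -0.0124, 0.0273, 0, 0, 0, 0]]
  ]
}}

```text
time: 25.8
tool_pos: [0.5058, -0.0154, 0.1475]
ee_rot: [3.142, -0.0, 2.171]
force: [-1.4, -0.5, -0.4]
gripper_width: 0.0259
```

Emit:
{"api": "move_arm", "payload": {
  "series": [
    [[0, -0.0012, 0.0027, 0, 0, 0, 0], [0, -0.0025, 0.0055, 0, 0, 0, 0], [0, -0.0037, 0.0082, 0, 0, 0, 0], [0, -0.005, 0.0109, 0, 0, 0, 0], [0, -0.0062, 0.0136, 0, 0, 0, 0], [0, -0.0074, 0.0164, 0, 0, 0, 0], [0, -0.0087, 0.0191, 0, 0, 0, 0], [0, -0.0099, 0.0218, 0, 0, 0, 0], [0, -0.0112, 0.0245, 0, 0, 0, 0], [0, -0.0124, 0.0272, 0, 0, 0, 0]]
  ]
}}

```text
time: 26.8
tool_pos: [0.5353, -0.0102, 0.1475]
ee_rot: [3.142, -0.0, 2.171]
force: [0.4, 0.4, -1.4]
gripper_width: 0.0259
```

Emit:
{"api": "move_arm", "payload": {
  "series": [
    [[0, 0, 0, 0, 0, 0, 0], [0, 0, 0, 0, 0, 0, 0]]
  ]
}}

```text
time: 27.0
tool_pos: [0.535, -0.0103, 0.1475]
ee_rot: [-3.141, -0.0, 2.171]
force: [-0.0, 0.1, -1.2]
gripper_width: 0.0257
```

```bash
python3 wf.py .03 -.095 .1475
```

```text
work frame [30.  -0.1]
at [ 0.535  -0.0103  0.1475] [-3.141 -0.     2.171] w 0.0257 F [-0.   0.1 -1.2] t 27.0
shift [-0.0865 -0.039  -0.    ] turn [-0.01 -0.    0.01] rows 1.9 0.0
```

Emit:
{"api": "move_arm", "payload": {
  "series": [
    [[0, -0.0027, -0.0012, 0, 0, 0, 0], [0, -0.0055, -0.0025, 0, 0, 0, 0], [0, -0.0082, -0.0037, 0, 0, 0, 0], [0, -0.0109, -0.0049, 0, 0, 0, 0], [0, -0.0137, -0.0061, 0, 0, 0, 0], [0, -0.0164, -0.0074, 0, 0, 0, 0], [0, -0.0191, -0.0086, 0, 0, 0, 0], [0, -0.0219, -0.0098, 0, 0, 0, 0], [0, -0.0246, -0.0111, 0, 0, 0, 0], [0, -0.0274, -0.0123, 0, 0, 0, 0]]
  ]
}}

```text
time: 28.0
tool_pos: [0.5404, -0.0401, 0.1475]
ee_rot: [-3.142, -0.0, 2.171]
force: [-0.6, 0.2, -2.4]
gripper_width: 0.0257
```

Emit:
{"api": "move_arm", "payload": {
  "series": [
    [[0, -0.0027, -0.0012, 0, 0, 0, 0], [0, -0.0055, -0.0025, 0, 0, 0, 0], [0, -0.0082, -0.0037, 0, 0, 0, 0], [0, -0.0109, -0.0049, 0, 0, 0, 0], [0, -0.0137, -0.0061, 0, 0, 0, 0], [0, -0.0164, -0.0074, 0, 0, 0, 0], [0, -0.0191, -0.0086, 0, 0, 0, 0], [0, -0.0219, -0.0098, 0, 0, 0, 0], [0, -0.0246, -0.0111, 0, 0, 0, 0], [0, -0.0274, -0.0123, 0, 0, 0, 0]]
  ]
}}

```text
time: 29.0
tool_pos: [0.5457, -0.0696, 0.1475]
ee_rot: [3.142, -0.0, 2.171]
force: [0.1, 0.3, -1.7]
gripper_width: 0.026
```

```bash
python3 wf.py .03 -.095 .1475
```

```text
work frame [ 30.1 -60.3]
at [ 0.5457 -0.0696  0.1475] [ 3.142 -0.     2.171] w 0.026 F [ 0.1  0.3 -1.7] t 29.0
shift [-0.0316 -0.0143  0.    ] turn [ 0.   -0.    0.02] rows 0.7 0.0
```

Emit:
{"api": "move_arm", "payload": {
  "series": [
    [[0, -0.0027, -0.0012, 0, 0, 0, 0], [0, -0.0055, -0.0025, 0, 0, 0, 0], [0, -0.0082, -0.0037, 0, 0, 0, 0], [0, -0.0109, -0.0049, 0, 0, 0, 0], [0, -0.0137, -0.0061, 0, 0, 0, 0], [0, -0.0164, -0.0074, 0, 0, 0, 0], [0, -0.0191, -0.0086, 0, 0, 0, 0], [0, -0.0219, -0.0098, 0, 0, 0, 0], [0, -0.0246, -0.0111, 0, 0, 0, 0], [0, -0.0274, -0.0123, 0, 0, 0, 0]]
  ]
}}

```text
time: 30.0
tool_pos: [0.5511, -0.0992, 0.1475]
ee_rot: [3.142, -0.0, 2.171]
force: [0.0, 0.2, -1.4]
gripper_width: 0.0259
```

Emit:
{"api": "move_arm", "payload": {
  "series": [
    [[0, -0.0022, -0.001, 0, 0, 0, 0], [0, -0.0043, -0.0019, 0, 0, 0, 0], [0, -0.0043, -0.0019, 0, 0, 0, 0], [0, -0.0043, -0.0019, 0, 0, 0, 0], [0, -0.0043, -0.0019, 0, 0, 0, 0], [0, -0.0043, -0.0019, 0, 0, 0, 0]]
  ]
}}

```text
time: 30.6
tool_pos: [0.5519, -0.1034, 0.1475]
ee_rot: [3.141, -0.0, 2.171]
force: [0.4, -0.0, -2.0]
gripper_width: 0.0259
```

```bash
python3 wf.py .03 -.095 .1475; python3 lv.py
```

```text
work frame [ 30.2 -94.7]
at [ 0.5519 -0.1034  0.1475] [ 3.141 -0.     2.171] w 0.0259 F [ 0.4 -0.  -2. ] t 30.6
shift [-0.0002 -0.0003  0.    ] turn [ 0.01 -0.01  0.03] rows 0.0 0.0
side [[293, 229, 6, 7, 27], [308, 228, 2, 2, 3], [307, 232, 3, 2, 3], [302, 234, 2, 2, 3]] [[295.3, 232.1], [308.3, 228.3], [308.0, 232.7], [302.3, 234.3]] [(0, [316.1, 207.6]), (0.15, [314.5, 204.4]), (0.3, [312.7, 201.2]), (1.3, [297.4, 187.3]), (1.6, [293.5, 186.8])]
top [[276, 158, 3, 3, 6]] [[276.8, 159.2]] [(0, [306.2, 155.8]), (0.15, [304.2, 155.8]), (0.3, [301.8, 155.8]), (1.3, [282.8, 158.9]), (1.6, [277.9, 160.3])]
```

The seam is done, with the lever still on in the top view. Lifting slowly and going back to the fork.

Emit:
{"api": "move_arm", "payload": {
  "series": [
    [[0, 0, 0, -0.003, 0, 0, 0], [0, 0, 0, -0.007, 0, 0, 0], [0, 0, 0, -0.011, 0, 0, 0], [0, 0, 0, -0.016, 0, 0, 0], [0, 0, 0, -0.03, 0, 0, 0], [0, 0, 0, -0.05, 0, 0, 0], [0, 0, 0, -0.08, 0, 0, 0], [0, 0, 0, -0.11, 0, 0, 0], [0, 0, 0, -0.135, 0, 0, 0], [0, 0, 0, -0.135, 0, 0, 0]]
  ]
}}

```text
time: 31.7
tool_pos: [0.5533, -0.1041, 0.2871]
ee_rot: [3.136, 0.003, 2.171]
force: [0.3, 0.6, -1.9]
gripper_width: 0.0257
```

```bash
python3 -c "
from h import *
go(.4666,.3763,.28,2.171)"
```

```text
at [ 0.5533 -0.1041  0.2871] [3.136e+00 3.000e-03 2.171e+00] w 0.0257 F [ 0.3  0.6 -1.9] t 31.7
shift [0.4455 0.1997 0.0067] turn [ 0.31  0.2  -0.01] rows 9.8 0.0
```

Emit:
{"api": "move_arm", "payload": {
  "series": [
    [[0, 0.03, 0.014, 0, 0, 0, 0], [0, 0.07, 0.032, 0, 0, 0, 0], [0, 0.11, 0.05, 0, 0, 0, 0], [0, 0.15, 0.068, 0, 0, 0, 0], [0, 0.19, 0.086, 0, 0, 0, 0], [0, 0.23, 0.104, 0, 0, 0, 0], [0, 0.27, 0.122, 0, 0, 0, 0], [0, 0.31, 0.14, 0, 0, 0, 0], [0, 0.35, 0.158, 0, 0, 0, 0], [0, 0.38, 0.171, 0, 0, 0, 0]]
  ]
}}

```text
time: 32.7
tool_pos: [0.4769, 0.3094, 0.2823]
ee_rot: [-3.141, -0.001, 2.173]
force: [-0.0, -0.4, -1.5]
gripper_width: 0.0258
```

Emit:
{"api": "move_arm", "payload": {
  "series": [
    [[0, 0.025, 0.012, 0, 0, 0, 0], [0, 0.05, 0.023, 0, 0, 0, 0], [0, 0.064, 0.029, 0, 0, 0, 0], [0, 0.064, 0.029, 0, 0, 0, 0], [0, 0.064, 0.029, 0, 0, 0, 0], [0, 0.064, 0.029, 0, 0, 0, 0]]
  ]
}}

```text
time: 33.3
tool_pos: [0.4669, 0.374, 0.2827]
ee_rot: [3.141, 0.001, 2.169]
force: [0.3, -0.7, -1.0]
gripper_width: 0.026
```

```bash
python3 -c "
from h import *
go(.4666,.3763,.152,2.171)"
```

```text
at [0.4669 0.374  0.2827] [3.141e+00 1.000e-03 2.169e+00] w 0.026 F [ 0.3 -0.7 -1. ] t 33.3
shift [0.0021 0.001  0.1307] turn [ 0.01  0.03 -0.11] rows 2.6 0.0
```

Emit:
{"api": "move_arm", "payload": {
  "series": [
    [[0, 0.002, 0.001, 0.02, 0, 0, 0], [0, 0.002, 0.001, 0.04, 0, 0, 0], [0, 0.002, 0.001, 0.06, 0, 0, 0], [0, 0.002, 0.001, 0.08, 0, 0, 0], [0, 0.002, 0.001, 0.1, 0, 0, 0], [0, 0.002, 0.001, 0.115, 0, 0, 0], [0, 0.002, 0.001, 0.125, 0, 0, 0], [0, 0.002, 0.001, 0.13, 0, 0, 0], [0, 0.002, 0.001, 0.1315, 0, 0, 0], [0, 0.002, 0.001, 0.1315, 0, 0, 0]]
  ]
}}

```text
time: 34.3
tool_pos: [0.466, 0.3781, 0.1516]
ee_rot: [3.141, -0.0, 2.171]
force: [-0.4, -0.4, -2.1]
gripper_width: 0.0258
```

Emit:
{"api": "move_arm", "payload": {
  "series": [
    [[0, 0, 0, 0, 0, 0, 0], [0.4, 0, 0, 0, 0, 0, 0], [0.6, 0, 0, 0, 0, 0, 0], [0.9, 0, 0, 0, 0, 0, 0], [0.9, 0, 0, 0, 0, 0, 0], [0.9, 0, 0, 0, 0, 0, 0], [0.9, 0, 0, -0.03, 0, 0, 0], [0.9, 0, 0, -0.07, 0, 0, 0], [0.9, 0, 0, -0.11, 0, 0, 0], [0.9, 0, 0, -0.15, 0, 0, 0]]
  ]
}}

```text
time: 35.3
tool_pos: [0.4656, 0.3778, 0.3027]
ee_rot: [3.142, -0.0, 2.171]
force: [0.9, 0.3, 0.3]
gripper_width: 0.0772
```

```bash
python3 - <<'E'
from lev import *
go(*W([.124,.14,.25]),1.75);go(*W([.124,.14,.077]),.177)
E
```

```text
at [0.4656 0.3778 0.3027] [ 3.142 -0.     2.171] w 0.0772 F [0.9 0.3 0.3] t 35.3
shift [-0.2704 -0.0186  0.0527] turn [ 0.000e+00 -1.000e-02  2.413e+01] rows 5.5 2.8
at [0.4656 0.3778 0.3027] [ 3.142 -0.     2.171] w 0.0772 F [0.9 0.3 0.3] t 35.3
shift [-0.2704 -0.0187  0.2257] turn [-0.0000e+00 -1.0000e-02  1.1426e+02] rows 7.1 13.3
```

```bash
python3 - <<'E'
from lev import *
T=np.load("pics/top0.npy",allow_pickle=True).item()
print("bottle",onz(T,323*.64,216*.64,.16),"base",onz(T,338*.64,230*.64,.03), "jar",onz(T,402*.64,190*.64,.075))
print(W([.124,.115,0]),W([.124,-.022,0]))
go(*W([.124,.115,.2]),1.748)
c=capture("side");cv2.imwrite("pics/s6.png",cv2.resize(c["pixels"][60:300,150:400],(625,600)))
E
```

```text
bottle [0.67160885 0.29443459 0.16      ] base [0.67136978 0.27773861 0.03      ] jar [0.75550702 0.13030625 0.075     ]
[0.60731379 0.11953686 0.        ] [ 0.63143637 -0.0153227   0.        ]
at [0.4656 0.3778 0.3027] [ 3.142 -0.     2.171] w 0.0772 F [0.9 0.3 0.3] t 35.3
shift [-0.2932 -0.0289  0.1027] turn [ 0.000e+00 -1.000e-02  2.424e+01] rows 6.2 2.8
```

View pics/s6.png

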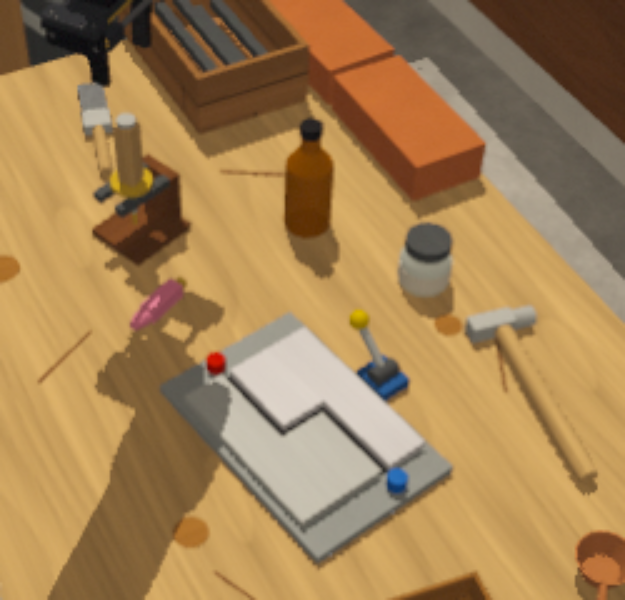

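The gauge hangs upright in the fork, disc on the prongs, and the bottle and jar are untouched. Next the lever goes back, pushed from the +y side.

Emit:
{"api": "move_arm", "payload": {
  "series": [
    [[0, -0.04, -0.004, 0, 0, 0, 8], [0, -0.08, -0.008, 0, 0, 0, 16], [0, -0.12, -0.012, 0, 0, 0, 24.2], [0, -0.16, -0.016, 0, 0, 0, 24.2], [0, -0.2, -0.02, 0.02, 0, 0, 24.2], [0, -0.24, -0.024, 0.05, 0, 0, 24.2], [0, -0.275, -0.027, 0.08, 0, 0, 24.2], [0, -0.293, -0.029, 0.103, 0, 0, 24.2], [0, -0.293, -0.029, 0.103, 0, 0, 24.2], [0, -0.293, -0.029, 0.103, 0, 0, 24.2]]
  ]
}}

```text
time: 36.35
tool_pos: [0.6072, 0.1203, 0.1981]
ee_rot: [-3.141, -0.0, 1.749]
force: [0.9, 0.5, -0.6]
gripper_width: 0.0066
```

```bash
python3 - <<'E'
from lev import *
for q in(.115,.0,-.02):go(*W([.124,q,.077]),1.748)
E
```

```text
at [0.6072 0.1203 0.1981] [-3.141 -0.     1.749] w 0.0066 F [ 0.9  0.5 -0.6] t 36.35
shift [-0.0008  0.      0.1211] turn [-0.03 -0.02  0.04] rows 2.4 0.0
at [0.6072 0.1203 0.1981] [-3.141 -0.     1.749] w 0.0066 F [ 0.9  0.5 -0.6] t 36.35
shift [-1.158e-01 -1.000e-04  1.210e-01] turn [-0.03 -0.02  0.04] rows 3.3 0.0
at [0.6072 0.1203 0.1981] [-3.141 -0.     1.749] w 0.0066 F [ 0.9  0.5 -0.6] t 36.35
shift [-1.358e-01 -1.000e-04  1.210e-01] turn [-0.03 -0.02  0.04] rows 3.6 0.0
```

Emit:
{"api": "move_arm", "payload": {
  "series": [
    [[0, 0, 0, 0.04, 0, 0, 0], [0, 0, 0, 0.08, 0, 0, 0], [0, 0, 0, 0.121, 0, 0, 0], [0, 0, 0, 0.121, 0, 0, 0], [0, -0.015, 0, 0.121, 0, 0, 0], [0, -0.03, 0, 0.121, 0, 0, 0], [0, -0.045, 0, 0.121, 0, 0, 0], [0, -0.06, 0, 0.121, 0, 0, 0], [0, -0.075, 0, 0.121, 0, 0, 0], [0, -0.09, 0, 0.121, 0, 0, 0]]
  ]
}}

```text
time: 37.35
tool_pos: [0.6253, 0.0356, 0.0811]
ee_rot: [3.135, -0.005, 1.754]
force: [-1.4, 0.4, 1.9]
gripper_width: 0.0004
```

Emit:
{"api": "move_arm", "payload": {
  "series": [
    [[0, -0.01, 0, 0, 0, 0, 0], [0, -0.02, 0, 0, 0, 0, 0], [0, -0.03, 0, 0, 0, 0, 0], [0, -0.038, 0, 0, 0, 0, 0], [0, -0.042, 0, 0, 0, 0, 0], [0, -0.042, 0, 0, 0, 0, 0]]
  ]
}}

```text
time: 37.95
tool_pos: [0.6306, -0.0106, 0.0769]
ee_rot: [-3.141, 0.0, 1.748]
force: [-0.8, 1.8, 1.3]
gripper_width: 0.0004
```

```bash
python3 lv.py; python3 wf.py .124 -.02 .077 | head -2
```

```text
side [[312, 205, 8, 7, 46]] [[315.6, 208.1]] [(0, [316.1, 207.6]), (0.15, [314.5, 204.4]), (0.3, [312.7, 201.2]), (1.3, [297.4, 187.3]), (1.6, [293.5, 186.8])]
top [] [] [(0, [306.2, 155.8]), (0.15, [304.2, 155.8]), (0.3, [301.8, 155.8]), (1.3, [282.8, 158.9]), (1.6, [277.9, 160.3])]
work frame [124.1 -16.9]
at [ 0.6306 -0.0103  0.0769] [-3.141  0.     1.749] w 0.0007 F [-0.1  0.3  1.1] t 38.05
```

The side view has the ball at lever ≈ 0, fully off. Backing off and up, then a final check.

Emit:
{"api": "move_arm", "payload": {
  "series": [
    [[0, 0.03, 0, 0, 0, 0, 0], [0, 0.05, 0, -0.04, 0, 0, 0], [0, 0.05, 0, -0.08, 0, 0, 0], [0, 0.05, 0, -0.13, 0, 0, 0], [0, 0.0, 0.0, -0.18, 0, 0, 0], [0, -0.04, -0.04, -0.2, 0, 0, 0], [0, -0.06, -0.09, -0.2, 0, 0, 0], [0, -0.06, -0.14, -0.2, 0, 0, 0], [0, -0.06, -0.17, -0.2, 0, 0, 0], [0, -0.06, -0.17, -0.2, 0, 0, 0]]
  ]
}}

```text
time: 39.05
tool_pos: [0.4694, -0.1023, 0.2774]
ee_rot: [3.141, -0.002, 1.744]
force: [0.2, -0.1, 0.1]
gripper_width: 0.0004
```

```bash
python3 lv.py; python3 - <<'E'
from h import *
c=capture("top");s=capture("side");o=np.zeros((576,768,3),np.uint8)
o[:288]=cv2.resize(c["pixels"][90:270,80:460],(768,364))[:288] if 0 else cv2.resize(c["pixels"][110:260,100:500],(768,288));o[288:]=cv2.resize(s["pixels"][80:380,100:500],(768,576))[0:288] if 0 else np.hstack([cv2.resize(s["pixels"][90:384,160:400],(235,288)),cv2.resize(s["pixels"][90:170,160:308],(533,288))])
cv2.imwrite("pics/f.png",o); go(.5,0,.3,0)
E
```

```text
side [[312, 204, 8, 8, 51]] [[315.8, 207.7]] [(0, [316.1, 207.6]), (0.15, [314.5, 204.4]), (0.3, [312.7, 201.2]), (1.3, [297.4, 187.3]), (1.6, [293.5, 186.8])]
top [[304, 154, 4, 3, 9], [308, 157, 1, 1, 1]] [[305.7, 154.9], [308.0, 157.0]] [(0, [306.2, 155.8]), (0.15, [304.2, 155.8]), (0.3, [301.8, 155.8]), (1.3, [282.8, 158.9]), (1.6, [277.9, 160.3])]
at [ 0.475  -0.0986  0.2772] [3.141 0.    1.75 ] w 0.0004 F [ 0.6 -0.5  0.5] t 39.25
shift [ 0.0926  0.0422 -0.0228] turn [ 5.0000e-02 -2.0000e-02  1.0027e+02] rows 2.1 11.7
```

View pics/f.png

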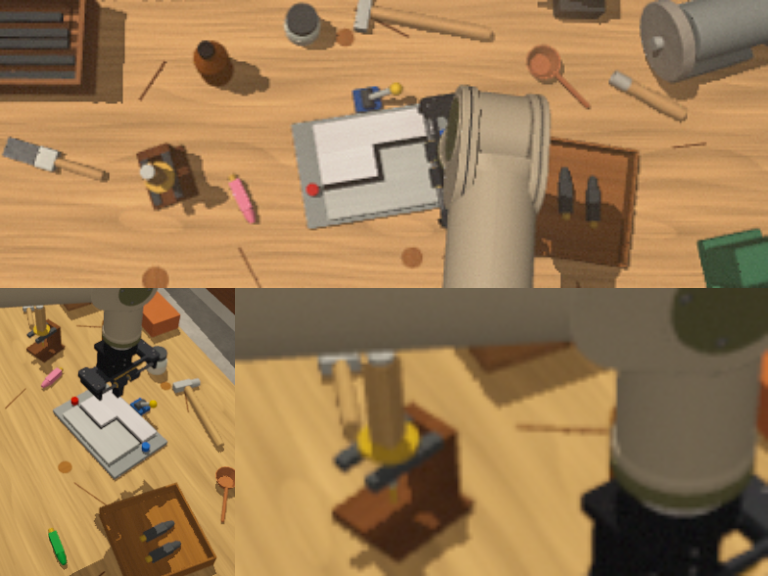

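Both tips are in the tray. One has shifted nearer the other, well inside the walls. The gauge hangs upright, the lever is off and the bystanders are in place, so I hand in.

```bash
python3 -c "
from h import *
print(env.finish_job())"
```

```text
the job is handed in; nothing more can be done
None
```

The job is done and handed in at about 39 s of the 210 s allowed; no verdict was reported.

- **Tips:** Two heading tips were on the plates. I put both in the tray, and the last picture shows them lying well inside it. One had shifted a few centimetres towards the other since I placed it, probably the knock the task warned of.
- **Lever:** I threw it on, and both cameras read about 1.6 rad. At the end of the seam only the top view could check it, still on, because the arm hid it from the side. At the end I threw it back, and both cameras read about 0 rad.
- **Gauge run:** I let the tip down at the red end and drew it through all seven seam points to the blue end at about 3 cm/s. Tip height was about 17 mm throughout, worked out from the arm pose. The arm stayed within 0.3 mm of the gap's centre line wherever I checked, and the force readings showed no contact.
- **Fork:** The gauge hangs upright with its disc on the prongs.

In the last pictures the bottle, jar, hammer, scoop and brush show no visible shift from the start, by eye only. The arm was clear of everything when I handed in.

One disagreement: the top camera put the cross leg of the gap about 1.2 mm off from the wrist camera. I went with the wrist view, and nothing touched.

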